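Make up the dinner tray and the breakfast tray

ROBOT

A 6-joint arm with a two-finger parallel gripper is mounted at the origin on a cart in front of the work surface, level with it; the furniture and walls round the work are solid. World frame = base frame: x ahead of the robot, y to its left, z up, the work surface at z = 0. Lengths are in m, angles in degrees, forces in N, time in s.
With the tool pointing down it reaches from about 0.375 to 0.975 m from the base axis. Payload 3.8 kg.
Tool frame: the origin (TCP) lies at the very end of the fingers, on their centre line; the grasp point (between the pads) lies 19 mm behind it; y points along the fingers, x is the direction in which the jaws open and shut, and the axes are right-handed (so a half turn about y gives the same grasp; the last joint's range is limited). The gripper opens to 88 mm and grips with 3 to 60 N. Pads are 18 mm wide; open, the fingers measure 123 mm over their backs; the gripper's body (75 mm by 187 mm) begins 45 mm behind the grasp point.
Start: joints at [72.542, 15.12, 91.902, -0, 72.978, -2.114], TCP at [0.179, 0.651, 0.239] pointing down, gripper open.
Joint ranges: [-150.88, 150.88], [-54.13, 125.18], [17.81, 147.31], [-75.09, 255.09], [0, 152.58], [-146.25, 146.25]. Speed limits (degrees/s): [147.25, 147.25, 180, 180, 180, 180].

INTERFACE

Orientations are given as a 3x3 rotation matrix whose columns are the frame's x, y, z axes.
In Python, from station import * gives the robot as it stands.
- The arm moves only by the tool servo_tool, never from a script. Its argument "increments" is a list that holds one entry, the list of rows, each a list of 4 numbers: the shift along the tool's x, y, z normalised to -1 to 1, where 1 is 0.75 m, then the turn about the tool's y normalised to -1 to 1, where 1 is 180 degrees. A call has 1 to 20 rows; each row shifts and turns the pose as measured when the row begins, along the tool's axes as they then stand; what a row does not reach is not made up. A row lasts 1/8 s, in which the tool goes at most 62.5 mm and 10.7 degrees, less where a joint would pass 70% of its speed; a pose out of reach is approached as far as the arm can. A call with a number of a shift or a turn outside -1 to 1 is refused whole. A call with a gripper value outside its range is refused whole. "jaw" is the opening, from 0 (shut) to 1 (fully open), set as the call begins (left out, the last holds). The fingers move at their own pace and stop on an object; "newtons" is the grip in N (left out, the last holds). Time passes only in rows, so rows that do not move let the fingers close. It gives the time, the measured TCP pose, the force and the opening at its end, in the units of the state.
- state(): the state, without advancing time (a new reading comes with each control period).
- grab_frame(name): name is "scene" or "top" or "wrist"; returns the picture (480x640x3 uint8, red, green, blue); there is no depth.
- camera_model(name): a dict with "camera_matrix" (3x3 intrinsics, pixels), "origin" and "rotation" of the camera in the world. Camera axes: x right, y up, looking along -z (the intrinsics and any distortion apply to the point x, -y, -z); pixel columns grow to the right and rows downward; lengths in m; the calibration is good to about 2 mm. A picture is of the moment at which its call begins: read the wrist's pose just before it. camera_model takes no time and is no camera call; for the wrist camera it gives the pose at the moment of the call.
- close_job(): hands the job in, once; it reports no verdict.
The state is a dict: "time": time; "qpos": joint angles; "joint_vel": joint speeds; "effort": joint torques, N m; "eef_pos": TCP position; "orientation": TCP orientation; "wrist_force": force on the tool from outside, world axes, zero at the start; "ft_torque": the same for the moment, N m; "finger_gap": finger opening in m.
Only numpy, scipy, OpenCV 4.12 (cv2) and the standard library are available. Lean on these libraries where they do the work, as an engineer would, in place of code of your own. Each camera call takes 0.05 s, during which the arm holds its last target.

TASK

Make up the two white serving trays from the things standing on the worktop. The long tray is for dinner: the pepper mill goes in its wide middle compartment, and the salt shaker and the toothpick pot in its two end compartments, one in each, either way round. The short tray is for breakfast: the jam jar goes in its wider compartment and the taller of the two capped spice jars in its narrower one; stand everything upright and flat on the tray floor, tip nothing over, and leave the shorter spice jar where it is.

Things in the scene. Friction and masses are not known exactly. Their poses are not given: they have to be found in the camera images.
- long_tray: Long white dinner tray, fixed, 88 x 228 mm plus a low steel grip bar 17 mm out at each end. Origin: centre of underside; x across, y along, z up. Floor top 6 mm, tops of walls and partitions 16 mm above the worktop; walls 6 mm thick. Three compartments, inside 76 mm in x: middle 80 mm long at y = 0, end ones 62 mm long at y = +77 and -77 mm. It stands to the left or to the right.
- short_tray: Short white breakfast tray, fixed, 88 x 160 mm plus end bars; floor (6 mm), walls (16 mm high, 6 mm thick) and width as the long one. Origin: centre of underside; x across, y along, z up. Two compartments, inside 76 mm in x: the wider 80 mm long, centred at y = +34 mm, the narrower 62 mm long, at y = -43 mm. On the other side from the long tray.
- pepper_mill: Pepper mill of dark turned wood, 150 mm tall, largest diameter 58 mm at the foot, a 50 mm wide head from 109 to 139 mm up and a small knob on top (the head does not turn). About 0.18 kg. Origin: centre of its underside; z up its axis. Loose.
- salt_shaker: Salt shaker: waisted clear glass with white salt inside and a pale metal domed top with holes; 44 mm diameter, 90 mm tall, the top 34 mm wide from 66 mm up. About 0.1 kg. Origin: centre of its underside; z up. Loose.
- toothpick_pot: Toothpick pot: small clear open pot, 41 mm diameter, solid to grip up to 46 mm, wooden toothpicks sticking out to 64 mm (for the eye only). About 0.05 kg. Origin: centre of its underside; z up. Loose.
- jam_jar: Jam jar with a light screw lid and a dark label, 58 x 62 mm wide (nearly round) and 99 mm tall, the lid 57 mm wide from 88 mm up. About 0.44 kg. Origin: centre of its underside; z up. Loose.
- tall_spice_jar: The taller spice jar: straight jar with a plain dark blue screw cap, 41 mm diameter, 106 mm tall, the cap 38 mm wide from 85 mm up. About 0.11 kg. Origin: centre of its underside; z up. Loose.
- short_spice_jar: The shorter spice jar: straight jar with a plain green screw cap, 39 mm diameter, 83 mm tall. Belongs to neither tray and is to stay where it stands, among the other things. Origin: centre of its underside; z up. Loose.
Things that resemble listed ones, but are neither listed nor needed, are in the scene too. Leave any purple or red look-alike of the tall_spice_jar alone.

How it is judged:
By the outcome, as a careful person would: the job done as asked, in the order asked, and still so for the second after the job is handed in, with the robot touching nothing.
It also fails if it takes over 112 s, if anything falls off the work surface, if the arm or the gripper's body presses on something with over 40 N, if the wrist force passes 120 N, or if a joint passes its speed limit or range.

## Working session

There is one attempt and no reset: what is moved stays moved. The work goes in short steps, Python scripts to look and compute and a tool call to move; the robot and the scene stay as the last step left them, time stands still between calls to the robot, and variables do not carry over. Pictures are saved under pics/ and viewed, and the job is handed in when it is done.

Besides the shell and the picture viewer there is one more tool, called after "Request:" as a command line: name --argument value ..., lists and objects as JSON in quotes. servo_tool: Moves the arm, as the interface text tells. Scaled input: -1 to 1 covers 0.75 m each way for a shift and 180 degrees each way for a turn. Its arguments: {"type":"object","properties":{"increments":{"type":"array","items":{"type":"array","items":{"type":"array","items":{"type":"number"}}}},"jaw":{"type":"number"},"newtons":{"type":"number"}},"required":["increments"]}

```bash
ls; mkdir -p pics; python3 - <<'E'
from station import *
import cv2
s=state();print(s)
for n in ["scene","top","wrist"]:
    m=camera_model(n);print(n,m)
    cv2.imwrite(f"pics/{n}0.png",grab_frame(n)[:,:,::-1])
E
```

```text
pics
{'time': 0.0, 'qpos': array([ 7.25430982e+01,  1.51685377e+01,  9.19780981e+01, -1.53015062e-03,
        7.29803408e+01, -2.11116139e+00]), 'joint_vel': array([-0.03850136,  0.06077884,  0.04735286,  0.03497988, -0.01111153,
       -0.06887317]), 'effort': array([-7.39548250e-04, -5.02111459e+01, -3.56874382e+01,  7.27286562e-02,
        2.94082670e-02, -1.44212077e-04]), 'eef_pos': array([0.17839834, 0.6502691 , 0.23742508]), 'orientation': array([[ 2.64634717e-01, -6.40461016e-04, -9.64348514e-01],
       [ 9.64346181e-01, -2.12174850e-03,  2.64635486e-01],
       [-2.21559372e-03, -9.99997544e-01,  5.61378209e-05]]), 'wrist_force': array([-0.041974  , -0.10725187,  0.223498  ]), 'ft_torque': array([ 0.00703769,  0.01316237, -0.03284003]), 'finger_gap': 0.0880734919252945}
scene {'camera_matrix': array([[531.41653943,   0.        , 323.65992238],
       [  0.        , 531.41653943, 237.6554274 ],
       [  0.        ,   0.        ,   1.        ]]), 'origin': array([ 0.04597604, -0.63581258,  0.9540443 ]), 'rotation': array([[ 0.79204095,  0.4764536 , -0.38165835],
       [-0.6
[... 170 characters left out ...]
.        , 620.9205632 , 241.69490975],
       [  0.        ,   0.        ,   1.        ]]), 'origin': array([ 0.45831843, -0.03741279,  1.1587001 ]), 'rotation': array([[ 0.00729443,  0.99935206, -0.03524551],
       [-0.99969559,  0.00811864,  0.02329843],
       [ 0.02356948,  0.03506484,  0.99910707]])}
wrist {'camera_matrix': array([[387.346523  ,   0.        , 317.21718415],
       [  0.        , 387.346523  , 237.40210807],
       [  0.        ,   0.        ,   1.        ]]), 'origin': array([0.10392093, 0.67010106, 0.38367112]), 'rotation': array([[ 0.26448223, -0.92072301, -0.28691162],
       [ 0.96438858,  0.25190354,  0.08061807],
       [-0.00195286, -0.29801634,  0.95455877]])}
```

View pics/scene0.png

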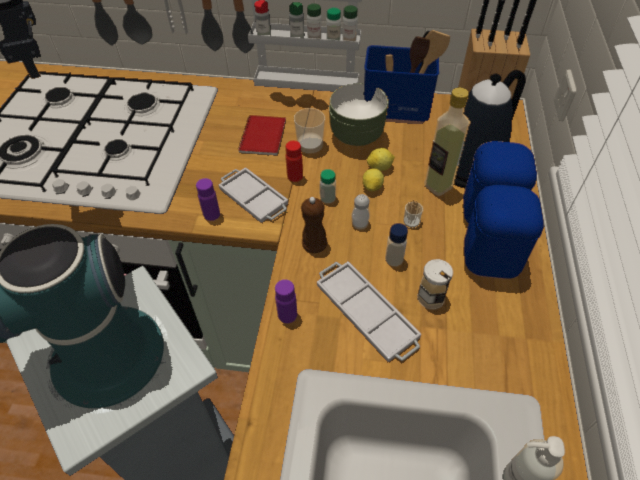

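View pics/top0.png

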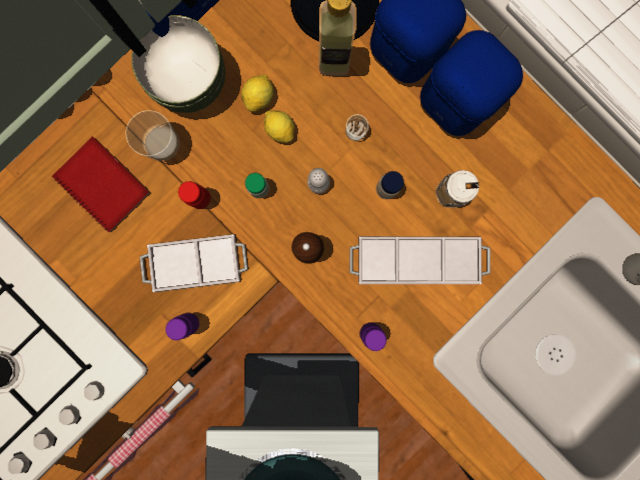

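View pics/wrist0.png

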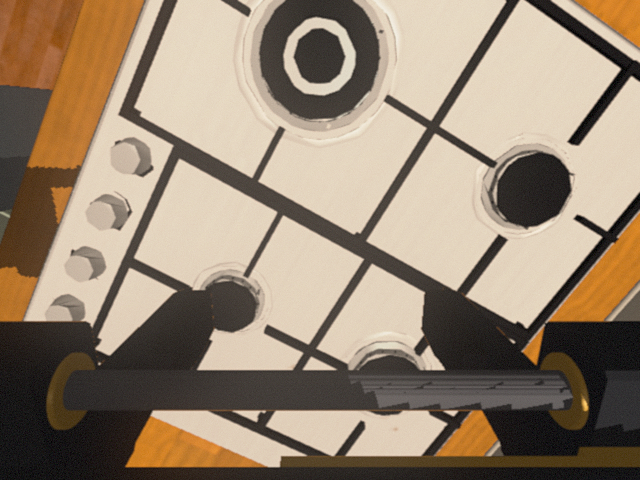

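```bash
python3 - <<'E'
import cv2
a=cv2.imread("pics/top0.png")
cv2.imwrite("pics/c1.png",cv2.resize(a[100:300,240:500],None,fx=3,fy=3,interpolation=cv2.INTER_CUBIC))
cv2.imwrite("pics/c2.png",cv2.resize(a[220:300,130:260],None,fx=6,fy=6,interpolation=cv2.INTER_CUBIC))
cv2.imwrite("pics/c3.png",cv2.resize(a[225:295,340:500],None,fx=5,fy=5,interpolation=cv2.INTER_CUBIC))
E
```

```text
(no output)
```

View pics/c1.png

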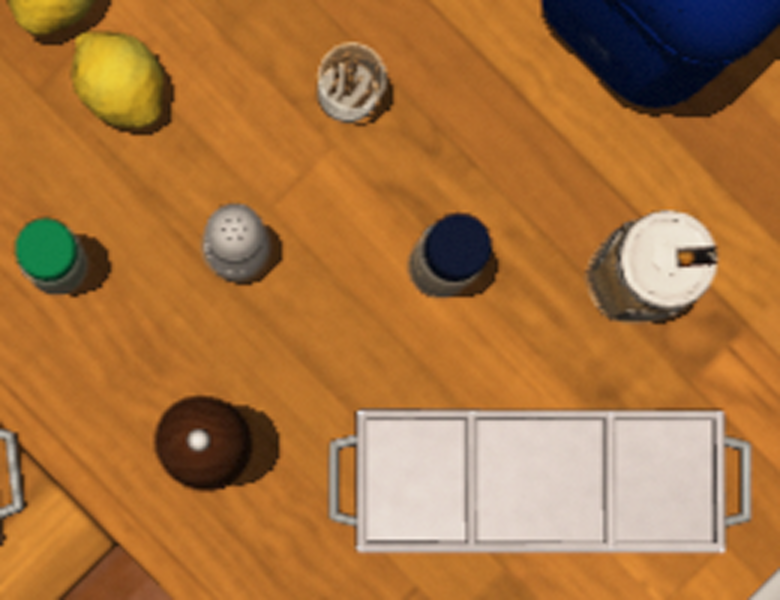

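View pics/c2.png

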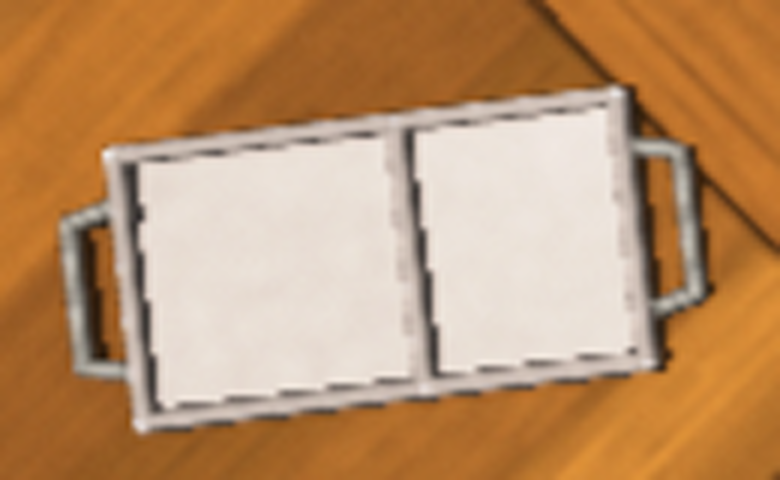

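View pics/c3.png

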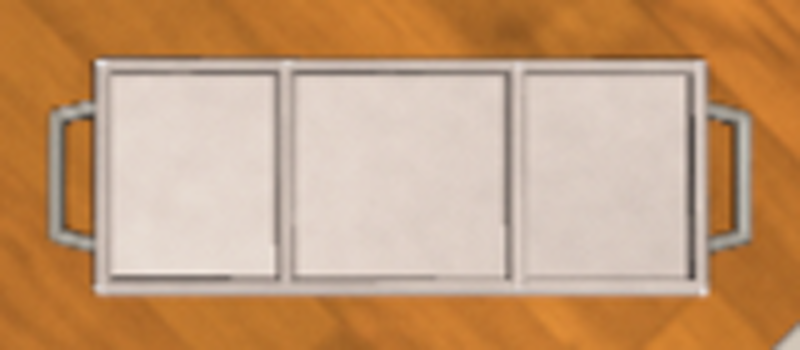

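```bash
cat > h.py <<'E'
import numpy as np, cv2
from station import *
def ray(n,u,v,z,m=None):
    m=m or camera_model(n);K=m["camera_matrix"]
    d=m["rotation"]@np.array([(u-K[0,2])/K[0,0],-(v-K[1,2])/K[1,1],-1])
    o=m["origin"];return o+d*(z-o[2])/d[2]
def proj(n,p,m=None):
    m=m or camera_model(n);K=m["camera_matrix"]
    c=m["rotation"].T@(np.array(p,float)-m["origin"])
    return np.array([K[0,2]+K[0,0]*c[0]/-c[2],K[1,2]-K[1,1]*c[1]/-c[2]])
E
python3 - <<'E'
from h import *
m=camera_model("top")
f=lambda x,y,s,ox,oy:((x+.5)/s-.5+ox,(y+.5)/s-.5+oy)
for nm,c,(s,ox,oy) in [("long",[(95,60),(707,60),(707,295),(95,295)],(5,340,225)),("short",[(105,150),(628,88),(660,368),(140,430)],(6,130,220))]:
    P=np.array([ray("top",*f(x,y,s,ox,oy),.016,m) for x,y in c]);print(nm,P.round(4)[:,:2].tolist(),P.mean(0).round(4),
     [np.linalg.norm(P[i]-P[i-1]).round(4) for i in range(4)])
    d=(P[0]+P[3]-P[1]-P[2]);print("y axis yaw",np.degrees(np.arctan2(d[1],d[0]))-90)
S=cv2.resize(cv2.imread("pics/scene0.png"),None,fx=1,fy=1)
big=cv2.resize(S[140:380,180:480],None,fx=2.6,fy=2.4,interpolation=cv2.INTER_CUBIC)
for nm,x,y,z in [("pepper",199,440,.15),("pephead",203,442,.125),("salt",235,230,.09),("tooth",354,80,.046),("tall",459,246,.106),("jam",670,258,.099),("green",47,248,.083)]:
    p=ray("top",*f(x,y,3,240,100),z,m);print(nm,p.round(4),np.hypot(*p[:2]).round(3))
    for zz in (z,0):
        q=proj("scene",[p[0],p[1],zz]);cv2.circle(big,(int((q[0]-180)*2.6),int((q[1]-140)*2.4)),3,(0,0,255),-1)
for nm,u,v in [("purR",375,335),("purL",180,327),("red",190,192)]:print(nm,ray("top",u,v,.1,m).round(3))
cv2.imwrite("pics/s1.png",big)
E
```

```text
long [[0.5085, -0.1189], [0.5104, -0.346], [0.4234, -0.3459], [0.4219, -0.1194]] [ 0.466  -0.2325  0.016 ] [np.float64(0.0865), np.float64(0.2272), np.float64(0.087), np.float64(0.2265)]
y axis yaw 0.42555427259652845
short [[0.4906, 0.2685], [0.5109, 0.1098], [0.4254, 0.099], [0.4055, 0.2564]] [0.4581 0.1834 0.016 ] [np.float64(0.0859), np.float64(0.1599), np.float64(0.0862), np.float64(0.1587)]
y axis yaw 7.2347481645746825
pepper [ 0.4861 -0.0239  0.15  ] 0.487
pephead [ 0.4857 -0.0258  0.125 ] 0.486
salt [ 0.6089 -0.0427  0.09  ] 0.61
tooth [ 0.7066 -0.1139  0.046 ] 0.716
tall [ 0.5989 -0.1702  0.106 ] 0.623
jam [ 0.5941 -0.2925  0.099 ] 0.662
green [0.5983 0.0658 0.083 ] 0.602
purR [ 0.338 -0.142  0.1  ]
purL [0.349 0.188 0.1  ]
red [0.578 0.175 0.1  ]
```

View pics/s1.png

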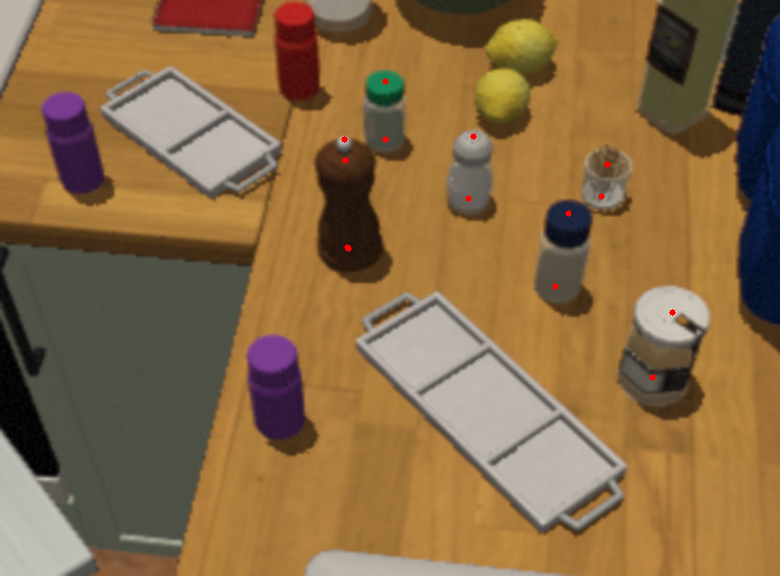

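```bash
python3 - <<'E'
from h import *
for n,u,v in [("scene",467,262),("scene",525,272),("scene",467,218),("scene",438,193),("scene",427,184),("scene",452,192),("top",337,75),("top",320,70),("top",421,98),("top",458,135),("top",411,80),("top",372,45)]:
    print(n,u,v,*[ray(n,u,v,z)[:2].round(3) for z in(0,.05,.1,.15,.18)])
a=cv2.imread("pics/scene0.png")
cv2.imwrite("pics/s2.png",cv2.resize(a[90:290,400:560],None,fx=3.0,fy=3,interpolation=cv2.INTER_CUBIC))
a=cv2.imread("pics/top0.png")
cv2.imwrite("pics/t2.png",cv2.resize(a[0:180,300:540],None,fx=3.0,fy=3,interpolation=cv2.INTER_CUBIC))
E
```

```text
scene 467 262 [ 0.723 -0.275] [ 0.688 -0.294] [ 0.652 -0.313] [ 0.617 -0.332] [ 0.595 -0.343]
scene 525 272 [ 0.803 -0.372] [ 0.764 -0.386] [ 0.724 -0.399] [ 0.684 -0.413] [ 0.66  -0.422]
scene 467 218 [ 0.819 -0.186] [ 0.779 -0.21 ] [ 0.738 -0.233] [ 0.698 -0.257] [ 0.674 -0.271]
scene 438 193 [ 0.824 -0.086] [ 0.783 -0.115] [ 0.742 -0.144] [ 0.701 -0.173] [ 0.677 -0.19 ]
scene 427 184 [ 0.824 -0.047] [ 0.783 -0.078] [ 0.743 -0.109] [ 0.702 -0.14 ] [ 0.677 -0.158]
scene 452 192 [ 0.854 -0.105] [ 0.811 -0.133] [ 0.769 -0.161] [ 0.727 -0.188] [ 0.701 -0.205]
top 337 75 [ 0.814 -0.078] [ 0.799 -0.076] [ 0.783 -0.074] [ 0.768 -0.072] [ 0.759 -0.071]
top 320 70 [ 0.823 -0.045] [ 0.807 -0.045] [ 0.791 -0.045] [ 0.776 -0.044] [ 0.766 -0.044]
top 421 98 [ 0.772 -0.237] [ 0.759 -0.228] [ 0.745 -0.219] [ 0.732 -0.211] [ 0.724 -0.206]
top 458 135 [ 0.703 -0.307] [ 0.692 -0.295] [ 0.682 -0.284] [ 0.671 -0.272] [ 0.665 -0.265]
top 411 80 [ 0.806 -0.218] [ 0.791 -0.21 ] [ 0.776 -0.202] [ 0.761 -0.194] [ 0.752 -0.19 ]
top 372 45 [ 0.872 -0.143] [ 0.854 -0.139] [ 0.836 -0.134] [ 0.819 -0.13 ] [ 0.808 -0.127]
```

View pics/s2.png

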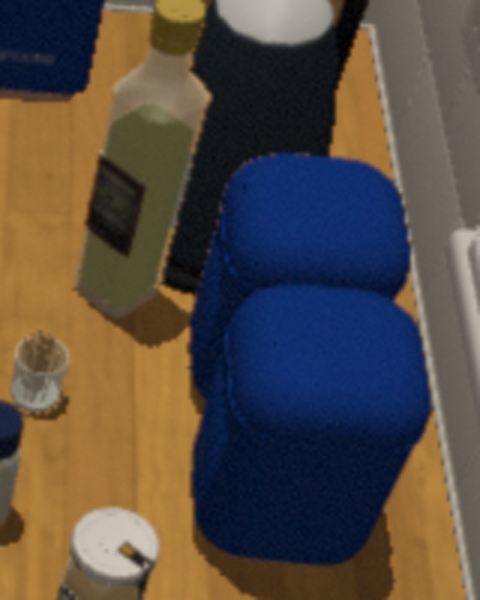

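View pics/t2.png

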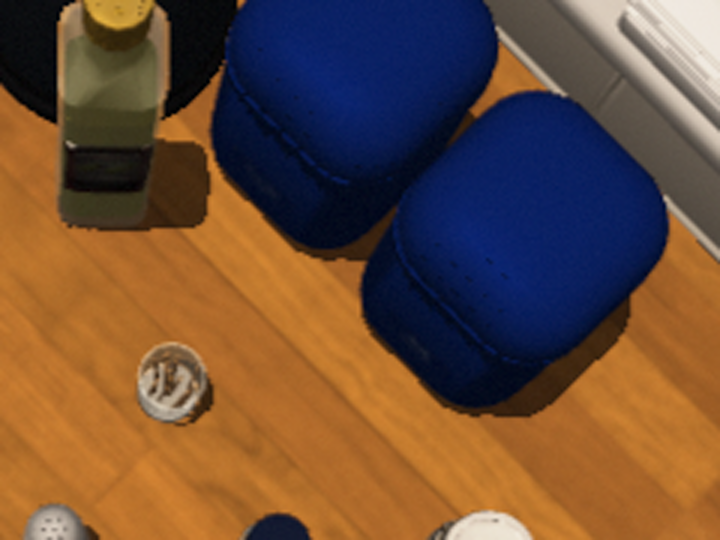

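Request:
servo_tool --increments '[[[0,0,0,0.0592],[0,0,0,0.0592],[0,0,0,0.0592],[0,0,0,0.0592],[0,0,0,0.0592],[0,0,0,0.0592],[0,0,0,0.0592],[0,0,0,0]]]' --jaw 1 --newtons 20

```text
time: 1.15
eef_pos: [0.1777, 0.648, 0.233]
orientation: [[1.0, -0.003, 0.012], [-0.012, -0.009, 1.0], [-0.003, -1.0, -0.009]]
wrist_force: [0.2, -0.0, 0.4]
finger_gap: 0.0881
```

Request:
servo_tool --increments '[[[0.034,0,-0.075,0],[0.034,0,-0.075,0],[0.034,0,-0.075,0],[0.034,0,-0.075,0],[0.034,0,-0.075,0],[0.034,0,-0.075,0],[0.034,0,-0.075,0],[0.034,0,-0.075,0],[0.034,0,-0.075,0],[0.034,0,-0.075,0],[0.034,0,-0.075,0],[0.034,0,-0.075,0],[0,0,0,0]]]'

```text
time: 2.78
eef_pos: [0.4954, -0.034, 0.2384]
orientation: [[0.999, 0.005, -0.042], [0.042, -0.009, 0.999], [0.005, -1.0, -0.009]]
wrist_force: [-0.7, 1.0, 0.3]
finger_gap: 0.0884
```

Request:
servo_tool --increments '[[[-0.012,0,0.013,0],[0,0.06,0,0],[0,0.06,0,0],[0,0.055,0,0],[0,0,0,0]]]'

```text
time: 3.4
eef_pos: [0.4823, -0.0173, 0.1053]
orientation: [[0.998, 0.006, -0.057], [0.057, -0.006, 0.998], [0.006, -1.0, -0.006]]
wrist_force: [0.2, 0.7, -0.1]
finger_gap: 0.0881
```

```bash
python3 - <<'E'
from h import *
s=state();print(s['eef_pos'],s['orientation'][:,1])
cv2.imwrite("pics/w1.png",grab_frame("wrist")[:,:,::-1])
E
```

```text
[ 0.48234617 -0.01732318  0.10531   ] [ 0.00602719 -0.00589975 -0.99996443]
```

View pics/w1.png

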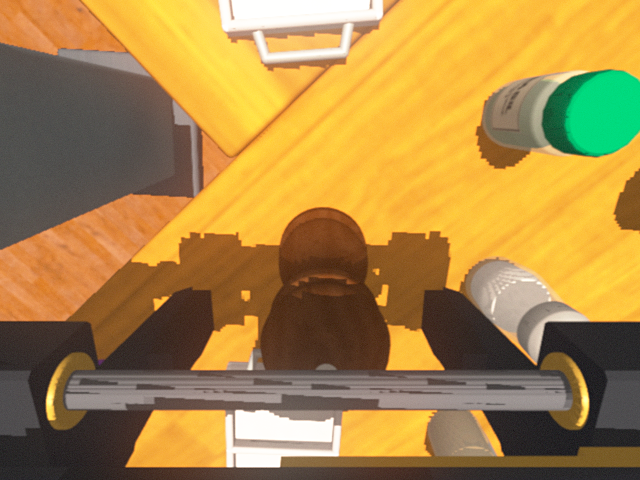

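Request:
servo_tool --increments '[[[0.005,0,-0.0096,0],[0,0,0,0]]]'

```text
time: 3.7
eef_pos: [0.4914, -0.0238, 0.1118]
orientation: [[0.998, 0.017, -0.06], [0.06, -0.007, 0.998], [0.017, -1.0, -0.008]]
wrist_force: [0.4, 0.8, 0.5]
finger_gap: 0.0882
```

Request:
servo_tool --increments '[[[0,0,0,0],[0,0,0,0],[0,0,0,0],[0,0,0,0],[0,0,0,0],[0,0,0,0]]]' --jaw 0 --newtons 25

```text
time: 4.45
eef_pos: [0.4933, -0.0243, 0.1147]
orientation: [[0.998, 0.022, -0.059], [0.059, -0.007, 0.998], [0.021, -1.0, -0.008]]
wrist_force: [0.6, 1.1, 0.7]
finger_gap: 0.047
```

Request:
servo_tool --increments '[[[0,0,0,0],[0,0,0,0],[0,0.008,0,0],[-0.005,0.008,0,0],[-0.002,0.002,0,0],[0,0,0,0]]]' --jaw 0.8

```text
time: 5.2
eef_pos: [0.4872, -0.0247, 0.0992]
orientation: [[0.998, 0.02, -0.059], [0.059, -0.007, 0.998], [0.019, -1.0, -0.008]]
wrist_force: [0.6, -1.2, -1.0]
finger_gap: 0.0707
```

Request:
servo_tool --increments '[[[0,0,0,0],[0,0,0,0],[0,0,0,0],[0,0,0,0]]]' --jaw 0 --newtons 25

```text
time: 5.7
eef_pos: [0.4874, -0.0247, 0.0994]
orientation: [[0.998, 0.02, -0.059], [0.059, -0.007, 0.998], [0.02, -1.0, -0.008]]
wrist_force: [0.4, 1.0, -1.2]
finger_gap: 0.0469
```

```bash
python3 - <<'E'
from h import *
s=state();print(s)
E
```

```text
{'time': 5.7, 'qpos': array([ -5.63039471,   1.79119366, 122.96543857,  -0.34393281,
        54.0492756 ,  -8.83112486]), 'joint_vel': array([ 0.10760677,  0.03521811,  0.00917552, -0.05590833,  0.0668073 ,
       -0.03564808]), 'effort': array([-1.54045707e-02, -3.28120244e+01, -3.11235845e+01,  3.57612502e-02,
       -1.06760566e-01,  1.45119218e-03]), 'eef_pos': array([ 0.48740746, -0.02469259,  0.09941757]), 'orientation': array([[ 0.99803912,  0.02027031, -0.05922018],
       [ 0.05937021, -0.00688127,  0.99821231],
       [ 0.01982657, -0.99977085, -0.00807123]]), 'wrist_force': array([ 0.3912972 ,  1.02951604, -1.18484973]), 'ft_torque': array([-0.0976006 ,  0.09397491,  0.00767462]), 'finger_gap': 0.04694505070090291}
```

Request:
servo_tool --increments '[[[0,-0.04,0,0],[0,-0.05,0,0],[0,0,0,0],[-0.011,0,-0.068,0],[-0.011,0,-0.068,0],[-0.011,0,-0.068,0],[-0.011,0,-0.068,0],[0,0,0,0],[0,0,0,0]]]'

```text
time: 6.82
eef_pos: [0.4594, -0.2322, 0.1573]
orientation: [[0.998, 0.007, -0.062], [0.062, -0.001, 0.998], [0.007, -1.0, -0.001]]
wrist_force: [0.7, 0.0, -1.5]
finger_gap: 0.0467
```

```bash
python3 - <<'E'
from h import *
s=state();print(s['eef_pos'],s['orientation'],s['finger_gap'])
cv2.imwrite("pics/w2.png",grab_frame("scene")[100:400,200:500,::-1].repeat(2,0).repeat(2,1))
E
```

```text
[ 0.4594231  -0.23215474  0.15726486] [[ 9.98035513e-01  7.49331666e-03 -6.22010108e-02]
 [ 6.22078274e-02 -6.79851337e-04  9.98062986e-01]
 [ 7.43651456e-03 -9.99971694e-01 -1.14465873e-03]] 0.04670037805534138
```

View pics/w2.png

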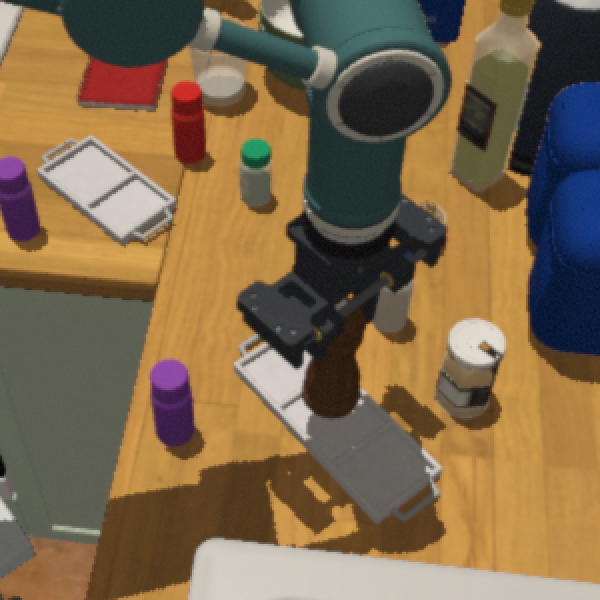

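Request:
servo_tool --increments '[[[0.009,0,0,0],[0,0.025,0,0],[0,0.025,0,0],[0,0.007,0,0],[0,0,0,0],[0,0,0,0]]]'

```text
time: 7.62
eef_pos: [0.4674, -0.2264, 0.1103]
orientation: [[0.998, 0.006, -0.07], [0.07, 0.001, 0.998], [0.006, -1.0, 0.0]]
wrist_force: [0.2, -0.5, -1.5]
finger_gap: 0.0469
```

Request:
servo_tool --increments '[[[-0.002,0,-0.007,0],[0,0,0,0],[0,0.004,0,0],[0,0.002,0,0],[0,0,0,0]]]'

```text
time: 8.25
eef_pos: [0.4672, -0.233, 0.1072]
orientation: [[0.998, 0.009, -0.07], [0.07, -0.001, 0.998], [0.008, -1.0, -0.002]]
wrist_force: [0.0, -0.2, -2.4]
finger_gap: 0.0471
```

Request:
servo_tool --increments '[[[0,0.003,0,0],[0,0.001,0,0],[0,0,0,0]]]'

```text
time: 8.62
eef_pos: [0.4678, -0.2335, 0.1059]
orientation: [[0.998, 0.009, -0.07], [0.07, -0.002, 0.998], [0.009, -1.0, -0.003]]
wrist_force: [-0.2, 0.4, -1.7]
finger_gap: 0.0469
```

Request:
servo_tool --increments '[[[0,0.002,0,0],[0,0.001,0,0],[0,0,0,0]]]'

```text
time: 9.0
eef_pos: [0.4682, -0.234, 0.1058]
orientation: [[0.997, 0.01, -0.07], [0.071, -0.003, 0.998], [0.009, -1.0, -0.004]]
wrist_force: [-0.6, -0.1, -0.1]
finger_gap: 0.0468
```

Request:
servo_tool --increments '[[[0,0,0,0],[0,0,0,0],[0,-0.03,0,0],[0,-0.05,0,0],[0,-0.05,0,0],[0,0,0,0]]]' --jaw 0.8

```text
time: 9.75
eef_pos: [0.4676, -0.2336, 0.2042]
orientation: [[0.997, 0.01, -0.07], [0.07, -0.002, 0.998], [0.01, -1.0, -0.003]]
wrist_force: [-0.3, -1.0, -0.1]
finger_gap: 0.0702
```

```bash
python3 - <<'E'
from h import *
s=state();print(s['eef_pos'],s['orientation'],s['finger_gap'])
cv2.imwrite("pics/w3.png",grab_frame("scene")[100:400,200:500,::-1].repeat(2,0).repeat(2,1))
E
```

```text
[ 0.46756562 -0.23355814  0.20417209] [[ 0.99746951  0.00973023 -0.07042653]
 [ 0.07045195 -0.00229441  0.99751254]
 [ 0.00954444 -0.99995003 -0.00297412]] 0.07021506319181889
```

View pics/w3.png

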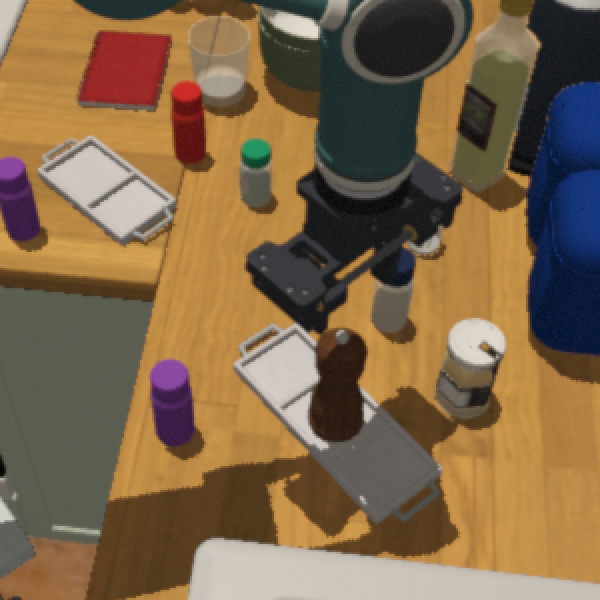

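Request:
servo_tool --increments '[[[0.0515,0,0.06,0],[0.0515,0,0.06,0],[0.0515,0,0.06,0],[0.0515,0,0.06,0],[0,0,0,0],[0,0.03,0,0.02],[0,0,0,0]]]'

```text
time: 10.68
eef_pos: [0.6046, -0.0376, 0.1646]
orientation: [[1.0, -0.012, -0.004], [0.004, 0.001, 1.0], [-0.012, -1.0, 0.001]]
wrist_force: [-0.3, -0.0, -0.3]
finger_gap: 0.0704
```

Request:
servo_tool --increments '[[[0.006,0,-0.007,0],[0,0.04,0,0],[0,0.04,0,0],[0,0.04,0,0],[0,0.02,0,0],[0,0,0,0]]]'

```text
time: 11.42
eef_pos: [0.6109, -0.0496, 0.0613]
orientation: [[1.0, -0.005, -0.002], [0.002, -0.001, 1.0], [-0.005, -1.0, -0.001]]
wrist_force: [-0.3, 0.7, 0.2]
finger_gap: 0.0707
```

Request:
servo_tool --increments '[[[-0.002,0,0.008,0],[0,0.014,0,0],[0,0.003,0,0],[0,0,0,0]]]'

```text
time: 11.92
eef_pos: [0.6122, -0.0436, 0.0517]
orientation: [[1.0, 0.001, -0.003], [0.003, -0.002, 1.0], [0.001, -1.0, -0.002]]
wrist_force: [-0.2, -0.2, -0.3]
finger_gap: 0.0705
```

```bash
python3 - <<'E'
from h import *
s=state();print(s['eef_pos'],s['orientation'],s['finger_gap'])
cv2.imwrite("pics/w4.png",grab_frame("wrist")[:,:,::-1])
E
```

```text
[ 0.61220892 -0.04360379  0.05169901] [[ 0.99999539  0.00149395 -0.00264535]
 [ 0.00264826 -0.00194793  0.9999946 ]
 [ 0.00148878 -0.99999699 -0.00195188]] 0.07050884632742552
```

View pics/w4.png

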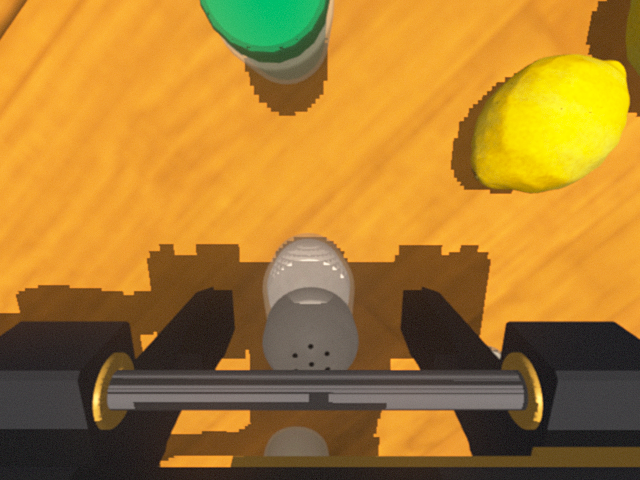

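Request:
servo_tool --increments '[[[-0.003,0.003,0,0],[0,0,0,0],[0,0,0,0],[0,0,0,0],[0,0,0,0]]]' --jaw 0 --newtons 18

```text
time: 12.6
eef_pos: [0.6098, -0.0437, 0.0496]
orientation: [[1.0, 0.002, -0.003], [0.003, -0.002, 1.0], [0.002, -1.0, -0.002]]
wrist_force: [0.2, -0.5, -0.4]
finger_gap: 0.0351
```

Request:
servo_tool --increments '[[[0,-0.03,0,0],[0,-0.06,0,0],[0,-0.06,0,0],[0,-0.06,0,0],[0,-0.03,0,0],[0,0,0,0],[-0.038,0,-0.07,0],[-0.038,0,-0.07,0],[-0.038,0,-0.07,0],[-0.038,0,-0.07,0],[-0.038,0,-0.07,0],[0,0,0,0],[0,0,0,0]]]'

```text
time: 14.22
eef_pos: [0.4585, -0.3101, 0.2206]
orientation: [[1.0, -0.015, -0.005], [0.005, 0.006, 1.0], [-0.015, -1.0, 0.006]]
wrist_force: [-0.9, 0.4, -1.4]
finger_gap: 0.0352
```

Request:
servo_tool --increments '[[[0.01,0,0,0],[0,0.05,0,0],[0,0.05,0,0],[0,0.05,0,0],[0,0,0,0],[0,0,0,0]]]'

```text
time: 14.98
eef_pos: [0.4726, -0.3026, 0.106]
orientation: [[1.0, -0.012, -0.017], [0.017, 0.006, 1.0], [-0.011, -1.0, 0.006]]
wrist_force: [0.1, 0.4, -0.6]
finger_gap: 0.035
```

Request:
servo_tool --increments '[[[-0.007,0,-0.009,0],[0,0,0,0],[0,0.03,0,0],[0,0.02,0,0],[0,0,0,0],[0,0,0,0]]]'

```text
time: 15.72
eef_pos: [0.4716, -0.3132, 0.0752]
orientation: [[1.0, -0.001, -0.017], [0.017, -0.002, 1.0], [-0.001, -1.0, -0.002]]
wrist_force: [-0.1, 0.7, -0.9]
finger_gap: 0.035
```

```bash
python3 - <<'E'
from h import *
s=state();print(s['eef_pos'],s['orientation'],s['finger_gap'])
cv2.imwrite("pics/w5.png",grab_frame("scene")[140:380,240:480,::-1].repeat(2,0).repeat(2,1))
E
```

```text
[ 0.47155041 -0.3131955   0.07515514] [[ 9.99856674e-01 -8.79771857e-04 -1.69073097e-02]
 [ 1.69058031e-02 -1.69271842e-03  9.99855654e-01]
 [-9.08264180e-04 -9.99998180e-01 -1.67760256e-03]] 0.035049890770033926
```

View pics/w5.png

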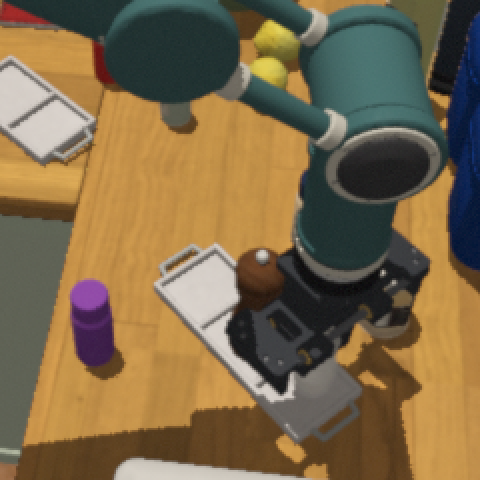

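Request:
servo_tool --increments '[[[-0.006,0,0.004,0],[0,0.01,0,0],[0,0.008,0,0],[0,0,0,0]]]'

```text
time: 16.27
eef_pos: [0.4671, -0.3103, 0.0618]
orientation: [[1.0, 0.0, -0.017], [0.017, -0.003, 1.0], [0.0, -1.0, -0.003]]
wrist_force: [0.5, 0.3, -0.2]
finger_gap: 0.0355
```

Request:
servo_tool --increments '[[[0,0.006,0,0],[0,0.002,0,0],[0,0,0,0],[0,0,0,0]]]'

```text
time: 16.77
eef_pos: [0.4673, -0.3106, 0.0557]
orientation: [[1.0, 0.0, -0.017], [0.017, -0.003, 1.0], [0.0, -1.0, -0.003]]
wrist_force: [0.2, 0.4, -0.3]
finger_gap: 0.0352
```

Request:
servo_tool --increments '[[[0,0.002,0,0],[0,0,0,0]]]'

```text
time: 17.02
eef_pos: [0.4679, -0.3114, 0.0558]
orientation: [[1.0, 0.001, -0.017], [0.017, -0.004, 1.0], [0.001, -1.0, -0.004]]
wrist_force: [-0.3, 0.4, -0.7]
finger_gap: 0.0348
```

Request:
servo_tool --increments '[[[0,0,0,0],[0,0,0,0],[0,0,0,0],[0,-0.03,0,0],[0,-0.05,0,0],[0,-0.06,0,0],[0,-0.06,0,0],[0,0,0,0]]]' --jaw 0.75

```text
time: 18.02
eef_pos: [0.4672, -0.31, 0.2083]
orientation: [[1.0, -0.001, -0.017], [0.017, -0.002, 1.0], [-0.001, -1.0, -0.002]]
wrist_force: [1.0, 0.4, 0.5]
finger_gap: 0.0658
```

```bash
python3 - <<'E'
from h import *
s=state();print(s['eef_pos'],s['orientation'],s['finger_gap'])
cv2.imwrite("pics/w6.png",grab_frame("scene")[140:380,240:480,::-1].repeat(2,0).repeat(2,1))
E
```

```text
[ 0.46721225 -0.31003888  0.20829384] [[ 9.99850515e-01 -5.63018201e-04 -1.72809193e-02]
 [ 1.72796467e-02 -2.19172174e-03  9.99848294e-01]
 [-6.00807754e-04 -9.99997440e-01 -2.18166536e-03]] 0.0657745837248686
```

View pics/w6.png

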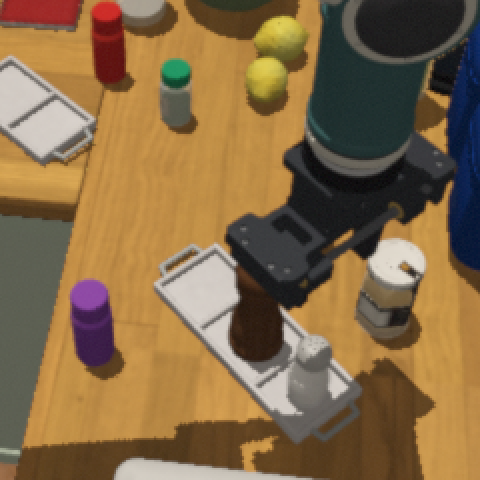

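Request:
servo_tool --increments '[[[0.045,0,0.0525,0],[0.045,0,0.0525,0],[0.045,0,0.0525,0],[0.045,0,0.0525,0],[0,0,0,-0.055],[0,0,0,-0.055],[0,0,0,-0.055],[0,0,0,-0.055],[0,0,0,-0.055],[0,0,0,-0.055],[0,0,0,-0.055],[0,0,0,-0.055],[0,0,0,-0.055],[0,0,0,0]]]' --jaw 0.85

```text
time: 19.82
eef_pos: [0.5837, -0.138, 0.1683]
orientation: [[-0.05, -0.056, -0.997], [0.999, 0.016, -0.051], [0.019, -0.998, 0.055]]
wrist_force: [0.2, -0.8, 1.7]
finger_gap: 0.0746
```

Request:
servo_tool --increments '[[[0,0,0,0],[0,0,0,0]]]'

```text
time: 20.08
eef_pos: [0.5824, -0.1377, 0.1661]
orientation: [[-0.045, -0.06, -0.997], [0.999, 0.017, -0.046], [0.02, -0.998, 0.059]]
wrist_force: [-0.4, 0.4, -0.1]
finger_gap: 0.0749
```

Request:
servo_tool --increments '[[[0.006,-0.005,-0.034,0],[0.006,0,-0.034,0],[0.006,0,-0.034,0],[0.006,0,-0.034,0],[0,0,-0.02,0],[0,0,0,0],[0,0,0,0]]]'

```text
time: 20.95
eef_pos: [0.701, -0.114, 0.1622]
orientation: [[-0.036, -0.061, -0.997], [0.999, 0.017, -0.037], [0.019, -0.998, 0.06]]
wrist_force: [0.3, 0.0, 0.2]
finger_gap: 0.0749
```

Request:
servo_tool --increments '[[[0,0.08,0,0],[0,0,0,0]]]'

```text
time: 21.2
eef_pos: [0.6964, -0.1134, 0.1026]
orientation: [[-0.035, -0.06, -0.998], [0.999, 0.017, -0.036], [0.019, -0.998, 0.059]]
wrist_force: [-0.2, -0.3, -0.3]
finger_gap: 0.0746
```

Request:
servo_tool --increments '[[[0,-0.05,0,0],[0,-0.02,0,0],[0,0,0.083,0],[0,0,0.083,0],[0,0,0,0],[0,0,0,0],[0,0,0,0]]]'

```text
time: 22.08
eef_pos: [0.5768, -0.1205, 0.1737]
orientation: [[-0.033, -0.047, -0.998], [0.999, 0.014, -0.034], [0.015, -0.999, 0.047]]
wrist_force: [0.0, 0.1, 0.4]
finger_gap: 0.0752
```

Request:
servo_tool --increments '[[[0.001,0,-0.036,0],[0.001,0,-0.036,0],[0.001,0,-0.036,0],[0,0,-0.036,0],[0,0,-0.03,0],[0,0,0,0],[0,0.05,0,0],[0,0.05,0,0],[0,0.02,0,0],[0,0,0,0],[0,0,0,0]]]'

```text
time: 23.45
eef_pos: [0.7202, -0.113, 0.081]
orientation: [[-0.036, -0.035, -0.999], [0.999, 0.011, -0.037], [0.012, -0.999, 0.034]]
wrist_force: [0.4, 0.7, 0.6]
finger_gap: 0.0749
```

```bash
python3 - <<'E'
from h import *
s=state();print(s['eef_pos'],s['orientation'],s['finger_gap'])
cv2.imwrite("pics/w7.png",grab_frame("wrist")[:,:,::-1])
E
```

```text
[ 0.72017779 -0.11302438  0.08100933] [[-0.0362891  -0.0346327  -0.99874105]
 [ 0.99927077  0.0106187  -0.03667657]
 [ 0.01187554 -0.99934369  0.0342221 ]] 0.07487834627814222
```

View pics/w7.png

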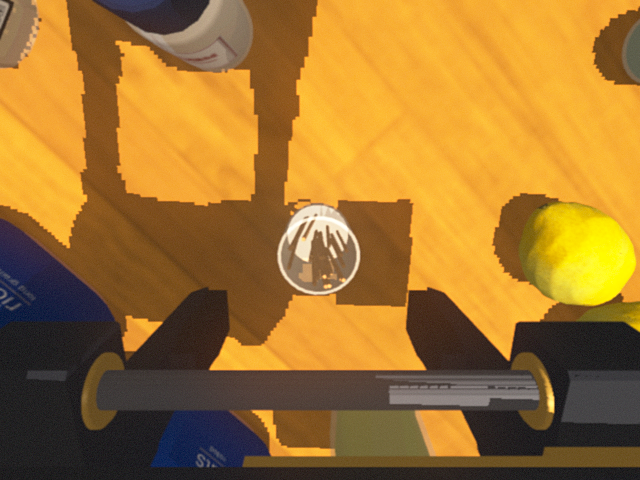

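```bash
python3 - <<'E'
from h import *
print(ray("wrist",318,255,.046), ray("wrist",318,225,.0))
E
```

```text
[ 0.7076897  -0.11364402  0.046     ] [ 0.70339209 -0.11315755  0.        ]
```

Request:
servo_tool --increments '[[[0,0,0.008,0],[0,0,0.006,0],[0,0.025,0,0],[0,0.03,0,0],[0,0.014,0,0],[0,0,0,0]]]'

```text
time: 24.25
eef_pos: [0.7079, -0.1132, 0.0283]
orientation: [[-0.036, -0.032, -0.999], [0.999, 0.01, -0.036], [0.011, -0.999, 0.031]]
wrist_force: [-0.1, 0.2, 0.6]
finger_gap: 0.0752
```

Request:
servo_tool --increments '[[[0,0.005,0,0],[0,0,0,0],[0,0,0,0],[0,0,0,0],[0,0,0,0]]]' --jaw 0 --newtons 12

```text
time: 24.88
eef_pos: [0.7091, -0.1133, 0.0255]
orientation: [[-0.036, -0.029, -0.999], [0.999, 0.01, -0.036], [0.011, -1.0, 0.029]]
wrist_force: [-0.1, -0.0, 0.1]
finger_gap: 0.0396
```

Request:
servo_tool --increments '[[[0,-0.03,0,0],[0,-0.06,0,0],[0,-0.06,0,0],[0,-0.06,0,0],[0,0,0,0],[0,0,0.07,0],[0,0,0.07,0],[0,0,0.04,0],[0,0,0,0],[0,0,0,0]]]'

```text
time: 26.12
eef_pos: [0.5762, -0.1198, 0.197]
orientation: [[-0.036, -0.025, -0.999], [0.999, 0.009, -0.037], [0.01, -1.0, 0.025]]
wrist_force: [-0.6, 0.0, -0.1]
finger_gap: 0.0397
```

Tilt is down to 1.4°. Now I turn back.

Request:
servo_tool --increments '[[[0,0,0,0.04],[0,0,0,0.05],[0,0,0,0.05],[0,0,0,0.05],[0,0,0,0.05],[0,0,0,0.05],[0,0,0,0.05],[0,0,0,0.05],[0,0,0,0.05],[0,0,0,0.05],[0,0,0,0.02],[0,0,0,0]]]'

```text
time: 27.62
eef_pos: [0.5923, -0.1189, 0.1934]
orientation: [[0.999, -0.023, 0.044], [-0.043, 0.01, 0.999], [-0.023, -1.0, 0.009]]
wrist_force: [0.2, -0.8, -0.3]
finger_gap: 0.0401
```

Request:
servo_tool --increments '[[[-0.042,0,-0.014,0],[-0.042,0,-0.014,0],[-0.042,0,-0.014,0],[-0.038,0,-0.012,0],[0,0,0,0],[0,0.05,0,0],[0,0.05,0,0],[0,0.01,0,0],[0,0,0,0],[0,0,0,0]]]'

```text
time: 28.88
eef_pos: [0.4757, -0.1555, 0.1149]
orientation: [[0.999, -0.011, 0.031], [-0.031, 0.007, 1.0], [-0.012, -1.0, 0.007]]
wrist_force: [0.4, 0.9, -0.3]
finger_gap: 0.0402
```

Request:
servo_tool --increments '[[[-0.012,0,0.001,0],[0,0,0,0],[0,0.04,0,0],[0,0.03,0,0],[0,0.01,0,0],[0,0,0,0],[0,0,0,0]]]'

```text
time: 29.75
eef_pos: [0.4704, -0.1561, 0.0605]
orientation: [[1.0, 0.001, 0.031], [-0.031, 0.002, 1.0], [0.0, -1.0, 0.002]]
wrist_force: [0.2, 0.6, 0.4]
finger_gap: 0.0393
```

```bash
python3 - <<'E'
from h import *
s=state();print(s['eef_pos'],s['orientation'],s['finger_gap'])
cv2.imwrite("pics/w8.png",grab_frame("wrist")[:,:,::-1])
E
```

```text
[ 0.47039505 -0.15607995  0.06048595] [[ 9.99522185e-01  5.41395680e-04  3.09048201e-02]
 [-3.09060082e-02  2.34403464e-03  9.99519547e-01]
 [ 4.68693596e-04 -9.99997106e-01  2.35964701e-03]] 0.039285035616352625
```

View pics/w8.png

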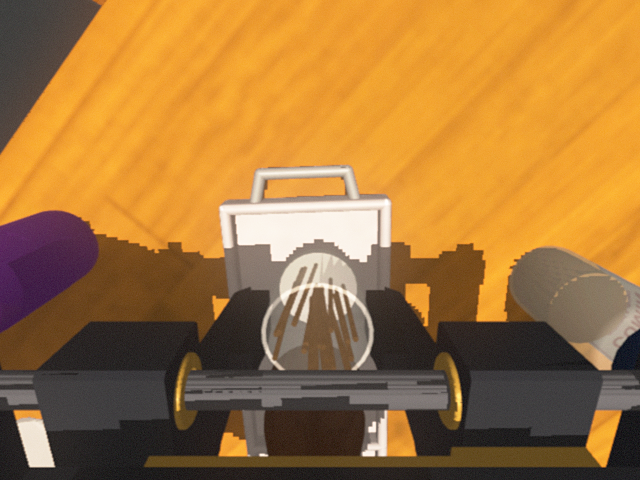

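Request:
servo_tool --increments '[[[-0.006,0,0,0],[0,0.018,0,0],[0,0.012,0,0],[0,0,0,0]]]'

```text
time: 30.3
eef_pos: [0.4663, -0.1562, 0.0376]
orientation: [[1.0, 0.003, 0.031], [-0.031, 0.002, 1.0], [0.003, -1.0, 0.002]]
wrist_force: [-0.5, 0.9, -0.2]
finger_gap: 0.0395
```

Request:
servo_tool --increments '[[[0,0.006,0,0],[0,0.003,0,0],[0,0.001,0,0],[0,0,0,0]]]'

```text
time: 30.8
eef_pos: [0.4667, -0.1569, 0.0307]
orientation: [[1.0, 0.002, 0.03], [-0.03, 0.0, 1.0], [0.002, -1.0, 0.001]]
wrist_force: [-0.5, 0.2, 0.3]
finger_gap: 0.0394
```

Request:
servo_tool --increments '[[[0,0,0,0],[0,0,0,0],[0,0,0,0],[0,-0.03,0,0],[0,-0.05,0,0],[0,-0.06,0,0],[0,-0.06,0,0],[0,-0.03,0,0],[0,0,0,0]]]' --jaw 0.7

```text
time: 31.92
eef_pos: [0.4657, -0.1566, 0.207]
orientation: [[1.0, 0.001, 0.03], [-0.03, 0.001, 1.0], [0.001, -1.0, 0.001]]
wrist_force: [-0.7, -0.5, 0.0]
finger_gap: 0.0615
```

```bash
python3 - <<'E'
from h import *
s=state();print(s['eef_pos'],s['orientation'],s['finger_gap'])
cv2.imwrite("pics/w9.png",grab_frame("scene")[140:380,240:480,::-1].repeat(2,0).repeat(2,1))
E
```

```text
[ 0.46573758 -0.15657659  0.20702794] [[ 9.99551519e-01  6.01623428e-04  2.99399317e-02]
 [-2.99406491e-02  1.22101946e-03  9.99550932e-01]
 [ 5.64796019e-04 -9.99999074e-01  1.23848485e-03]] 0.06149602942963795
```

View pics/w9.png

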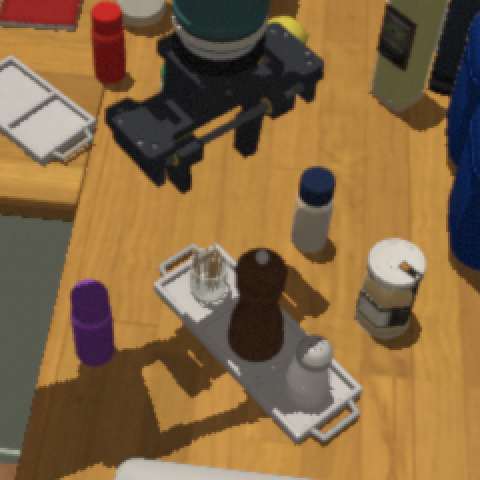

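Request:
servo_tool --increments '[[[0,0,0,-0.03],[0,0,0,-0.05],[0,0,0,-0.05],[0,0,0,-0.05],[0,0,0,-0.05],[0,0,0,-0.05],[0,0,0,-0.05],[0,0,0,-0.05],[0,0,0,-0.05],[0,0,0,-0.03],[0,0,0,0]]]' --jaw 1

```text
time: 33.35
eef_pos: [0.4514, -0.1509, 0.1801]
orientation: [[0.108, -0.039, -0.993], [0.994, 0.017, 0.108], [0.012, -0.999, 0.04]]
wrist_force: [0.2, 0.3, -0.1]
finger_gap: 0.0881
```

Request:
servo_tool --increments '[[[0,-0.03,0,0],[-0.04,-0.01,-0.05,0],[-0.042,0,-0.054,0],[-0.042,0,-0.054,0],[-0.038,0,-0.054,0],[0,0,0,0],[0,0,0,0]]]'

```text
time: 34.22
eef_pos: [0.5956, -0.2911, 0.1898]
orientation: [[0.121, -0.053, -0.991], [0.992, 0.024, 0.12], [0.018, -0.998, 0.056]]
wrist_force: [0.3, -0.4, 0.7]
finger_gap: 0.088
```

Request:
servo_tool --increments '[[[0,0,-0.008,0],[0,0.04,0,0],[0,0.04,0,0],[0,0.01,0,0],[0,0,0,0],[0,0,0,0]]]'

```text
time: 34.98
eef_pos: [0.5977, -0.2868, 0.125]
orientation: [[0.12, -0.049, -0.992], [0.993, 0.023, 0.119], [0.017, -0.999, 0.051]]
wrist_force: [0.1, 0.0, -0.6]
finger_gap: 0.0881
```

```bash
python3 - <<'E'
from h import *
s=state();print(s['eef_pos'],s['orientation'],s['finger_gap'])
cv2.imwrite("pics/w10.png",grab_frame("wrist")[:,:,::-1])
E
```

```text
[ 0.59774074 -0.28675437  0.12497354] [[ 0.12042125 -0.04865824 -0.99152968]
 [ 0.99258478  0.02256134  0.11944222]
 [ 0.01655839 -0.99856064  0.05101429]] 0.08811220944996642
```

View pics/w10.png

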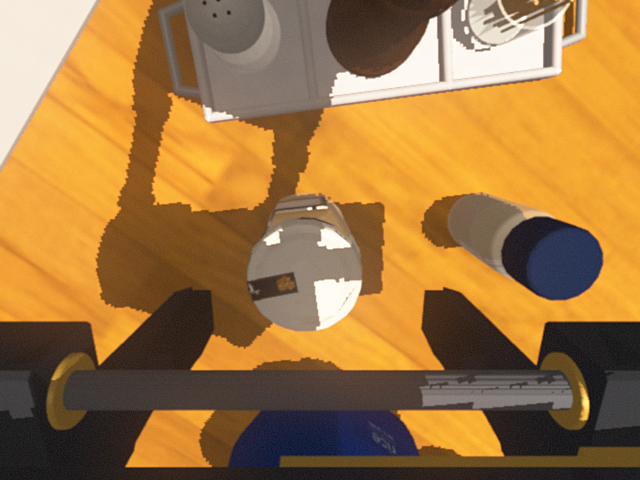

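```bash
python3 - <<'E'
from h import *
c=ray("wrist",305,274,.099);print(c)
s=state();R=s['orientation'];t=s['eef_pos']
# tcp target such that point c (z=.064 on axis) lies at tool y=-0.019
g=np.array([.594,-.2925,.064]);g2=np.array([c[0],c[1],.064])
for q in(g,g2):
    d=R.T@(q+0.019*R[:,1]-t);print(d,d/.75)
E
```

```text
[ 0.59097259 -0.29247441  0.099     ]
[-0.00705511  0.08017783  0.00012174] [-0.00940682  0.10690378  0.00016232]
[-0.00739446  0.08032449  0.0031266 ] [-0.00985928  0.10709932  0.0041688 ]
```

Request:
servo_tool --increments '[[[-0.009,0,0.001,0],[0,0.03,0,0],[0,0.04,0,0],[0,0.025,0,0],[0,0,0,0],[0,0,0,0]]]'

```text
time: 35.78
eef_pos: [0.597, -0.2966, 0.0586]
orientation: [[0.121, -0.039, -0.992], [0.993, 0.016, 0.121], [0.012, -0.999, 0.04]]
wrist_force: [0.2, -0.5, 0.1]
finger_gap: 0.0883
```

Request:
servo_tool --increments '[[[0.005,0,0.005,0],[0,0.012,0,0],[0,0.005,0,0],[0,0,0,0]]]'

```text
time: 36.28
eef_pos: [0.5946, -0.2926, 0.0479]
orientation: [[0.121, -0.035, -0.992], [0.993, 0.014, 0.12], [0.01, -0.999, 0.036]]
wrist_force: [-0.0, -0.3, -0.7]
finger_gap: 0.0879
```

Request:
servo_tool --increments '[[[0,0,0,0],[0,0,0,0],[0,0,0,0],[0,0,0,0]]]' --jaw 0 --newtons 40

```text
time: 36.78
eef_pos: [0.5947, -0.2923, 0.0481]
orientation: [[0.121, -0.035, -0.992], [0.993, 0.015, 0.121], [0.011, -0.999, 0.036]]
wrist_force: [0.9, 1.0, 0.5]
finger_gap: 0.0595
```

Request:
servo_tool --increments '[[[0,-0.02,0,0],[0,-0.05,0,0],[0,-0.06,0,0],[0,-0.06,0,0],[0,-0.04,0,0],[0,0,0,0],[0.05,0,0.02,0],[0.07,0,0.029,0],[0.07,0,0.029,0],[0.07,0,0.029,0],[0.07,0,0.029,0],[0.07,0,0.029,0],[0.07,0,0.029,0],[0.07,0,0.029,0],[0.05,0,0.025,0],[0.03,0,0.01,0],[0,0,0,0],[0,0,0,0]]]'

```text
time: 39.02
eef_pos: [0.4425, 0.2033, 0.214]
orientation: [[0.123, -0.08, -0.989], [0.992, 0.017, 0.122], [0.007, -0.997, 0.081]]
wrist_force: [-0.3, -0.3, -5.3]
finger_gap: 0.0595
```

```bash
python3 - <<'E'
from h import *
s=state();print(s['eef_pos'],s['orientation'],s['finger_gap'])
cv2.imwrite("pics/w11.png",grab_frame("scene")[100:380,150:480,::-1].repeat(2,0).repeat(2,1))
E
```

```text
[0.44249072 0.20325487 0.2140224 ] [[ 0.1234751  -0.0797344  -0.98913918]
 [ 0.99232173  0.01712823  0.12249167]
 [ 0.0071754  -0.99666898  0.08123709]] 0.059519075156053966
```

View pics/w11.png

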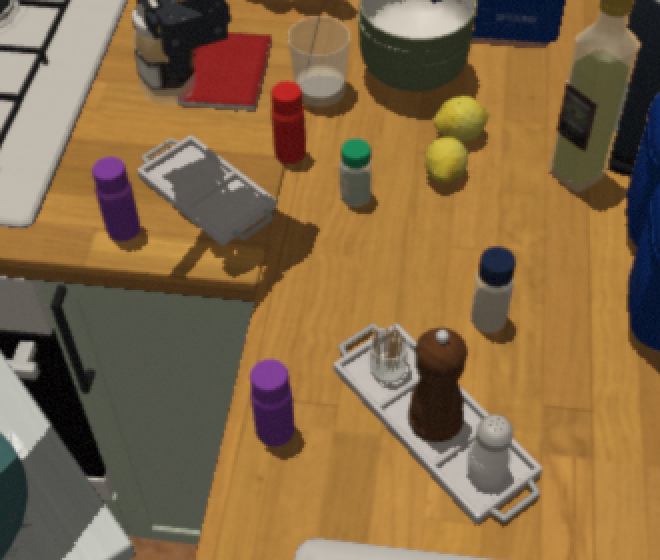

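Request:
servo_tool --increments '[[[0.012,0,-0.014,0],[0.009,0,-0.012,0],[0,0,0,0],[0,0.03,0,0],[0,0.04,0,0],[0,0.03,0,0],[0,0,0,0],[0,0,0,0]]]'

```text
time: 40.08
eef_pos: [0.4634, 0.2163, 0.1374]
orientation: [[0.129, -0.077, -0.989], [0.992, 0.018, 0.128], [0.008, -0.997, 0.078]]
wrist_force: [-0.1, 0.5, -5.7]
finger_gap: 0.0592
```

Request:
servo_tool --increments '[[[0,0.02,0,0],[0,0.02,0,0],[0,0.02,0,0],[0,0.015,0,0],[0,0,0,0],[0,0,0,0]]]'

```text
time: 40.83
eef_pos: [0.4602, 0.2178, 0.0791]
orientation: [[0.129, -0.074, -0.989], [0.992, 0.019, 0.128], [0.009, -0.997, 0.076]]
wrist_force: [-0.8, -0.2, -5.2]
finger_gap: 0.0594
```

```bash
python3 - <<'E'
from h import *
s=state();print(s['eef_pos'],s['orientation'],s['finger_gap'],s['ft_torque'])
cv2.imwrite("pics/w12.png",grab_frame("wrist")[:,:,::-1])
im=grab_frame("scene")[100:250,190:340,::-1].repeat(4,0).repeat(4,1)
cv2.imwrite("pics/w13.png",im)
E
```

```text
[0.46022143 0.21783978 0.07912257] [[ 0.12937519 -0.07417527 -0.98881752]
 [ 0.99155339  0.01889081  0.12831607]
 [ 0.00916169 -0.99706628  0.07599275]] 0.059356434057928925 [-0.01229847 -0.10493029 -0.00532243]
```

View pics/w12.png

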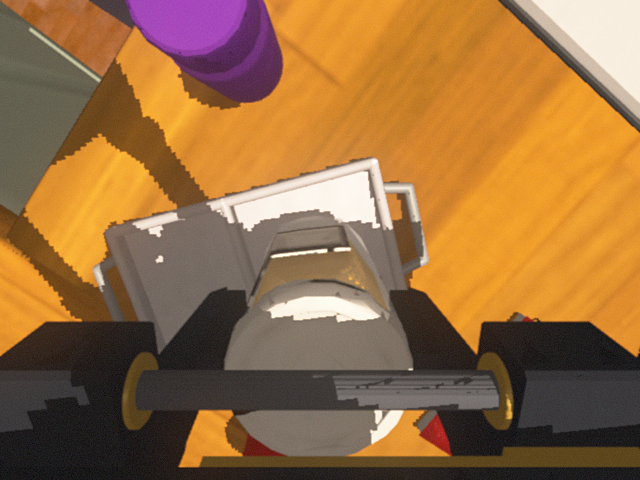

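View pics/w13.png

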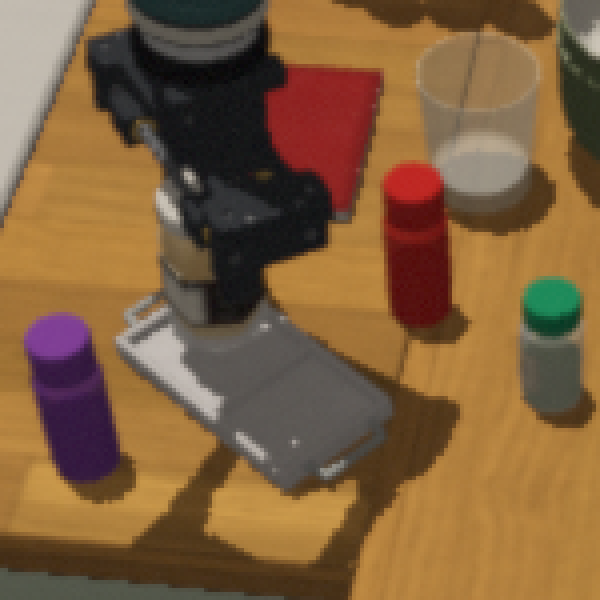

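Request:
servo_tool --increments '[[[0,0.014,0.003,0],[0,0.008,0,0],[0,0,0,0]]]'

```text
time: 41.3
eef_pos: [0.4573, 0.2187, 0.0628]
orientation: [[0.129, -0.072, -0.989], [0.992, 0.02, 0.128], [0.01, -0.997, 0.074]]
wrist_force: [0.2, -0.5, -5.2]
finger_gap: 0.0594
```

Request:
servo_tool --increments '[[[0,0.004,0,0],[0,0.003,0,0],[0,0,0,0]]]'

```text
time: 41.68
eef_pos: [0.4571, 0.2189, 0.0573]
orientation: [[0.129, -0.072, -0.989], [0.992, 0.02, 0.128], [0.01, -0.997, 0.074]]
wrist_force: [0.2, -0.2, -4.7]
finger_gap: 0.0595
```

Request:
servo_tool --increments '[[[0,0.003,0,0],[0,0.002,0,0],[0,0,0,0]]]'

```text
time: 42.05
eef_pos: [0.4572, 0.2192, 0.0549]
orientation: [[0.129, -0.072, -0.989], [0.992, 0.02, 0.128], [0.011, -0.997, 0.074]]
wrist_force: [0.4, -0.2, -5.4]
finger_gap: 0.0595
```

Request:
servo_tool --increments '[[[0,0.002,0,0],[0,0.002,0,0],[0,0,0,0]]]'

```text
time: 42.42
eef_pos: [0.4572, 0.2193, 0.0549]
orientation: [[0.129, -0.072, -0.989], [0.992, 0.02, 0.128], [0.01, -0.997, 0.074]]
wrist_force: [-0.6, -1.6, -6.2]
finger_gap: 0.0597
```

Request:
servo_tool --increments '[[[0,0.005,0,0],[0,0,0,0]]]'

```text
time: 42.68
eef_pos: [0.457, 0.2197, 0.0549]
orientation: [[0.129, -0.073, -0.989], [0.992, 0.02, 0.128], [0.01, -0.997, 0.075]]
wrist_force: [1.2, 0.7, -5.8]
finger_gap: 0.0592
```

Request:
servo_tool --increments '[[[0,0.006,0,0],[0,0.004,0,0]]]'

```text
time: 42.92
eef_pos: [0.456, 0.2202, 0.054]
orientation: [[0.128, -0.077, -0.989], [0.992, 0.019, 0.127], [0.009, -0.997, 0.079]]
wrist_force: [-8.8, -5.8, 22.4]
finger_gap: 0.0594
```

```bash
python3 - <<'E'
from h import *
s=state();print(s['eef_pos'],s['wrist_force'],s['ft_torque'],s['effort'])
im=grab_frame("scene")[120:240,180:300,::-1]
cv2.imwrite("pics/w14.png",cv2.resize(im,None,fx=5,fy=5,interpolation=cv2.INTER_CUBIC))
E
```

```text
[0.45595901 0.2201533  0.05396936] [-8.7697787  -5.78052676 22.42395498] [-1.33236254  1.59490573  0.00593844] [  0.8065764  -29.01146829 -26.57195628   0.92245812  -3.68049838
  -0.11626377]
```

View pics/w14.png

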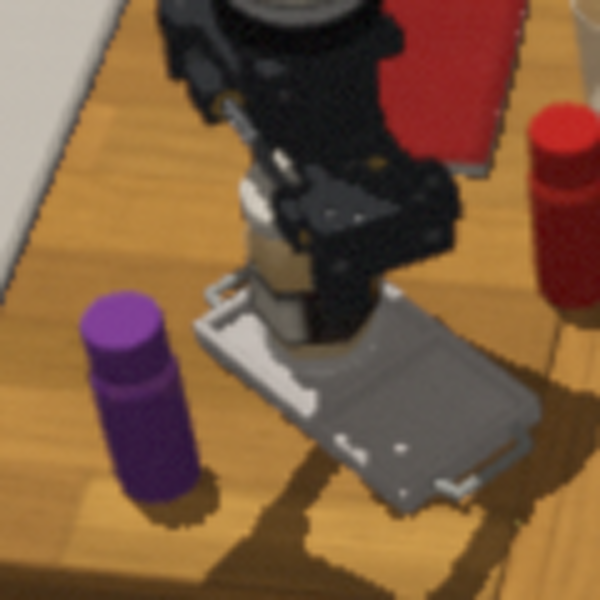

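Request:
servo_tool --increments '[[[0,-0.002,0,0],[0,0,0,0]]]'

```text
time: 43.22
eef_pos: [0.4568, 0.2205, 0.0553]
orientation: [[0.129, -0.075, -0.989], [0.992, 0.02, 0.128], [0.011, -0.997, 0.077]]
wrist_force: [0.8, 0.1, -6.2]
finger_gap: 0.0592
```

Request:
servo_tool --increments '[[[0,0,0,0],[0,0,0,0],[0,0,0,0],[0,-0.03,0,0],[0,-0.05,0,0],[0,-0.06,0,0],[0,-0.06,0,0],[0,0,0,0]]]' --jaw 1

```text
time: 44.22
eef_pos: [0.4695, 0.218, 0.2088]
orientation: [[0.129, -0.074, -0.989], [0.992, 0.021, 0.128], [0.012, -0.997, 0.076]]
wrist_force: [-0.7, 0.6, -0.0]
finger_gap: 0.0883
```

```bash
python3 - <<'E'
from h import *
s=state();print(s['eef_pos'],s['orientation'],s['wrist_force'])
im=grab_frame("scene")[120:240,180:300,::-1]
cv2.imwrite("pics/w15.png",cv2.resize(im,None,fx=5,fy=5,interpolation=cv2.INTER_CUBIC))
E
```

```text
[0.46952504 0.21799317 0.20881745] [[ 0.12916186 -0.07402905 -0.98885637]
 [ 0.99155419  0.02143416  0.12790961]
 [ 0.01172627 -0.99702572  0.07617229]] [-0.73409076  0.6336046  -0.02530843]
```

View pics/w15.png

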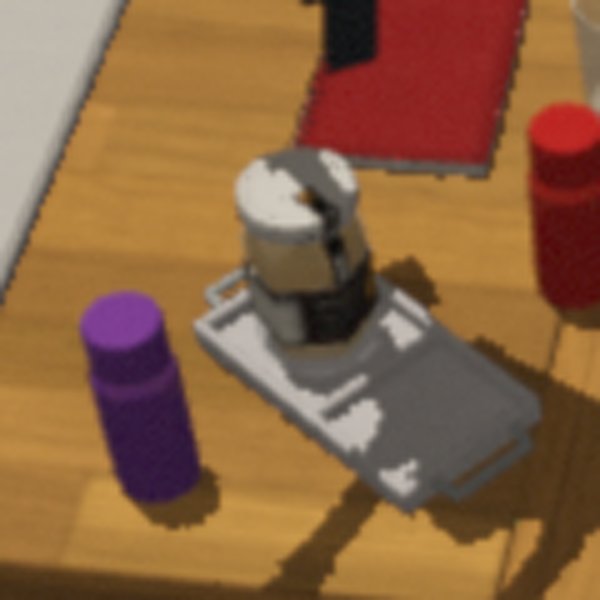

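Request:
servo_tool --increments '[[[0,0,0,0.03],[0,0,0,0.055],[0,0,0,0.055],[0,0,0,0.055],[0,0,0,0.055],[0,0,0,0.055],[0,0,0,0.055],[0,0,0,0.055],[0,0,0,0.045],[0,0,0,0],[0,0,0,0]]]'

```text
time: 45.65
eef_pos: [0.4546, 0.2131, 0.1842]
orientation: [[0.993, -0.112, 0.048], [-0.047, 0.008, 0.999], [-0.112, -0.994, 0.002]]
wrist_force: [0.1, 1.2, 0.7]
finger_gap: 0.088
```

Request:
servo_tool --increments '[[[0.03,-0.01,-0.07,0],[0.03,-0.01,-0.07,0],[0.03,-0.01,-0.07,0],[0.03,-0.01,-0.07,0],[0.03,-0.01,-0.07,0],[0.03,-0.01,-0.07,0],[0.03,-0.01,-0.07,0],[0,0,0,0],[0,0,0,0]]]'

```text
time: 46.78
eef_pos: [0.605, -0.1707, 0.2133]
orientation: [[0.993, -0.116, 0.027], [-0.026, 0.009, 1.0], [-0.116, -0.993, 0.006]]
wrist_force: [0.1, 0.1, 0.4]
finger_gap: 0.0879
```

Now try slow vs fast vertical moves here to see which reduce the tilt.

Request:
servo_tool --increments '[[[0,-0.08,0,0],[0,-0.08,0,0],[0,0,0,0]]]'

```text
time: 47.15
eef_pos: [0.6166, -0.1669, 0.3322]
orientation: [[0.992, -0.123, 0.02], [-0.019, 0.012, 1.0], [-0.123, -0.992, 0.009]]
wrist_force: [-0.6, -0.2, 0.0]
finger_gap: 0.0877
```

Request:
servo_tool --increments '[[[0,0.02,0,0],[0,0.02,0,0],[0,0.02,0,0],[0,0.02,0,0],[0,0.02,0,0],[0,0.02,0,0],[0,0.02,0,0],[0,0,0,0]]]'

```text
time: 48.15
eef_pos: [0.5968, -0.1616, 0.2118]
orientation: [[0.99, -0.137, 0.017], [-0.015, 0.016, 1.0], [-0.137, -0.99, 0.014]]
wrist_force: [0.0, 0.4, -0.6]
finger_gap: 0.0883
```

Request:
servo_tool --increments '[[[-0.083,0,0,0],[-0.083,0,0,0],[0,0,0,0],[0,0,0,0]]]'

```text
time: 48.65
eef_pos: [0.4729, -0.1604, 0.2287]
orientation: [[0.991, -0.136, 0.016], [-0.014, 0.015, 1.0], [-0.136, -0.991, 0.013]]
wrist_force: [-0.3, 0.0, 0.4]
finger_gap: 0.0879
```

Request:
servo_tool --increments '[[[0.05,0,0.035,0],[0.05,0,0.035,0],[0.05,0,0.035,0],[0.046,0,0.03,0],[0,0.05,0,0],[0,0.05,0,0],[0,0.05,0,0],[0,0,0,0]]]'

```text
time: 49.65
eef_pos: [0.6287, -0.0558, 0.0991]
orientation: [[0.993, -0.118, 0.013], [-0.012, 0.012, 1.0], [-0.118, -0.993, 0.011]]
wrist_force: [-0.3, -0.5, 0.1]
finger_gap: 0.0882
```

Request:
servo_tool --increments '[[[0,0,0,0],[0,0,0,0],[0,0,0,0],[0,0,0,0]]]'

```text
time: 50.15
eef_pos: [0.6347, -0.0563, 0.1053]
orientation: [[0.994, -0.107, 0.013], [-0.012, 0.011, 1.0], [-0.107, -0.994, 0.009]]
wrist_force: [0.1, 0.6, 0.5]
finger_gap: 0.0882
```

```bash
python3 - <<'E'
from h import *
s=state();print(s)
E
```

```text
{'time': 50.15, 'qpos': array([-7.22187595, 21.13744398, 99.0354435 , -0.17481439, 66.01591502,
       -6.41324259]), 'joint_vel': array([-0.06467601, -0.50417343, -0.5831414 , -0.00075827,  0.22576803,
        0.03223668]), 'effort': array([ 2.62817577e-02, -5.16160083e+01, -3.17488503e+01,  5.50045981e-02,
        5.53000476e-01, -8.00044189e-03]), 'eef_pos': array([ 0.63469107, -0.05628337,  0.10527339]), 'orientation': array([[ 0.99413888, -0.10729814,  0.01322894],
       [-0.01214098,  0.01078659,  0.99986811],
       [-0.10742669, -0.99416838,  0.00942067]]), 'wrist_force': array([0.14686181, 0.56163815, 0.54225346]), 'ft_torque': array([-0.11748623,  0.00612528, -0.02660248]), 'finger_gap': 0.08819903559521704}
```

Request:
servo_tool --increments '[[[0,0,0,0],[0,0,0,0],[0,0,0,0],[0,0,0,0],[0,0,0,0],[0,0,0,0]]]'

```text
time: 50.9
eef_pos: [0.6348, -0.0565, 0.1061]
orientation: [[0.994, -0.106, 0.013], [-0.012, 0.011, 1.0], [-0.106, -0.994, 0.009]]
wrist_force: [0.0, -0.3, 0.6]
finger_gap: 0.0878
```

Request:
servo_tool --increments '[[[0,-0.02,0,0],[0,-0.03,0,0],[0,-0.03,0,0],[0,-0.03,0,0],[0,-0.03,0,0],[0,-0.02,0,0],[0,-0.01,0,0]]]'

```text
time: 51.78
eef_pos: [0.6497, -0.0579, 0.2422]
orientation: [[0.995, -0.103, 0.013], [-0.012, 0.01, 1.0], [-0.104, -0.995, 0.009]]
wrist_force: [0.4, -0.4, -0.3]
finger_gap: 0.0882
```

Request:
servo_tool --increments '[[[0,0.083,0,0],[0,0.083,0,0],[0,0,0,0],[0,0,0,0],[0,0,0,0],[0,0,0,0]]]'

```text
time: 52.52
eef_pos: [0.643, -0.0574, 0.1254]
orientation: [[0.996, -0.09, 0.013], [-0.013, 0.009, 1.0], [-0.09, -0.996, 0.007]]
wrist_force: [0.7, 0.3, -0.1]
finger_gap: 0.088
```

Request:
servo_tool --increments '[[[-0.01,-0.03,0,0],[-0.01,-0.04,0,0],[-0.01,-0.04,0,0],[0,-0.04,0,0],[0,-0.02,0,0],[0,-0.01,0,0],[0,0.083,0,0],[0,0.083,0,0],[0,0,0,0],[0,0,0,0],[0,0,0,0]]]'

```text
time: 53.9
eef_pos: [0.6276, -0.0582, 0.1592]
orientation: [[0.998, -0.068, 0.013], [-0.013, 0.006, 1.0], [-0.068, -0.998, 0.005]]
wrist_force: [0.1, -0.3, 0.3]
finger_gap: 0.0879
```

Request:
servo_tool --increments '[[[0,-0.03,0,0],[0,-0.04,0,0],[0,-0.04,0,0],[0,-0.04,0,0],[0,-0.02,0,0],[0,-0.01,0,0],[0,0.083,0,0],[0,0.083,0,0],[0,0,0,0],[0,0,0,0],[0,0,0,0]]]'

```text
time: 55.28
eef_pos: [0.6396, -0.0597, 0.1921]
orientation: [[0.999, -0.039, 0.013], [-0.013, 0.002, 1.0], [-0.039, -0.999, 0.001]]
wrist_force: [0.8, 0.4, 0.1]
finger_gap: 0.0881
```

Request:
servo_tool --increments '[[[-0.016,-0.01,-0.04,0],[-0.016,-0.01,-0.05,0],[-0.016,-0.01,-0.045,0],[0,0,0,0],[0,0.08,0,0],[0,0,0,0],[0,0,0,0],[0,0,0,0]]]'

```text
time: 56.28
eef_pos: [0.6139, -0.1635, 0.1775]
orientation: [[1.0, -0.007, 0.01], [-0.01, -0.005, 1.0], [-0.007, -1.0, -0.005]]
wrist_force: [1.1, -0.7, 0.9]
finger_gap: 0.0884
```

```bash
python3 - <<'E'
from h import *
s=state();print(s['eef_pos'],s['orientation'])
cv2.imwrite("pics/w16.png",grab_frame("wrist")[:,:,::-1])
E
```

```text
[ 0.61392168 -0.16348379  0.17746517] [[ 0.99992302 -0.00668211  0.01045527]
 [-0.01049064 -0.00528098  0.99993103]
 [-0.00662644 -0.99996373 -0.00535068]]
```

View pics/w16.png

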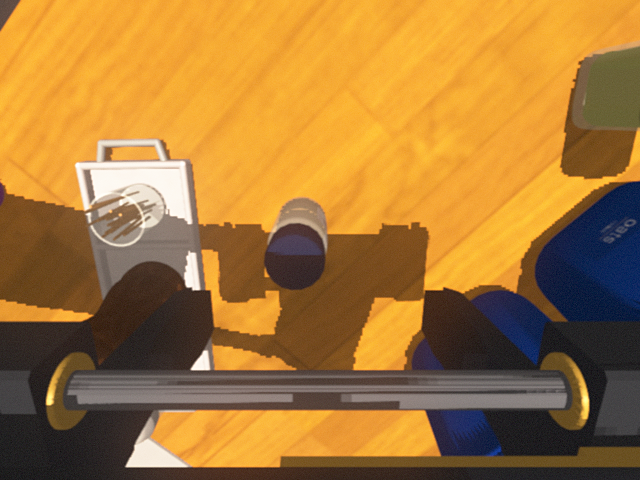

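```bash
python3 - <<'E'
from h import *
print(ray("wrist",296,258,.106))
E
```

```text
[ 0.6013219  -0.16882454  0.106     ]
```

Request:
servo_tool --increments '[[[-0.018,0,-0.009,0],[0,0.02,0,0],[0,0.03,0,0],[0,0.03,0,0],[0,0.02,0,0],[0,0,0,0],[0,0,0,0]]]' --jaw 0.85

```text
time: 57.2
eef_pos: [0.6002, -0.1719, 0.1018]
orientation: [[1.0, -0.001, 0.011], [-0.011, -0.007, 1.0], [-0.001, -1.0, -0.007]]
wrist_force: [0.8, -0.0, 0.8]
finger_gap: 0.0752
```

Aligned with the jar (0.600, -0.1695). Descend to 0.055.

Request:
servo_tool --increments '[[[0,0.02,0.002,0],[0,0.025,0,0],[0,0.012,0,0],[0,0,0,0],[0,0,0,0]]]'

```text
time: 57.82
eef_pos: [0.601, -0.1708, 0.0571]
orientation: [[1.0, 0.0, 0.011], [-0.011, -0.007, 1.0], [0.0, -1.0, -0.007]]
wrist_force: [0.8, 0.4, 0.4]
finger_gap: 0.075
```

Request:
servo_tool --increments '[[[0,0,0,0],[0,0,0,0],[0,0,0,0],[0,0,0,0],[0,0,0,0]]]' --jaw 0 --newtons 22

```text
time: 58.45
eef_pos: [0.602, -0.1711, 0.0586]
orientation: [[1.0, 0.003, 0.011], [-0.011, -0.008, 1.0], [0.003, -1.0, -0.008]]
wrist_force: [-0.2, 0.4, -1.0]
finger_gap: 0.0405
```

Request:
servo_tool --increments '[[[0,-0.02,0,0],[0,-0.04,0,0],[0,-0.04,0,0],[0,-0.04,0,0],[0,-0.03,0,0],[0,-0.015,0,0],[0,0,0,0],[-0.01,0,0.03,0],[-0.02,0,0.045,0],[-0.022,0,0.05,0],[-0.022,0,0.05,0],[-0.022,0,0.05,0],[-0.022,0,0.05,0],[-0.022,0,0.05,0],[-0.022,0,0.045,0],[-0.015,0,0.03,0],[-0.005,0,0.01,0],[0,0,0,0]]]'

```text
time: 60.7
eef_pos: [0.4484, 0.1561, 0.1897]
orientation: [[1.0, -0.022, 0.009], [-0.009, -0.006, 1.0], [-0.022, -1.0, -0.006]]
wrist_force: [-0.5, -0.2, -1.0]
finger_gap: 0.0404
```

Request:
servo_tool --increments '[[[0.012,0,-0.01,0],[0.01,0,-0.009,0],[0,0,0,0],[0,0.06,0,0],[0,0.02,0,0],[0,0,0,0],[0,0,0,0]]]'

```text
time: 61.58
eef_pos: [0.4688, 0.137, 0.1302]
orientation: [[1.0, -0.018, 0.015], [-0.015, -0.005, 1.0], [-0.018, -1.0, -0.006]]
wrist_force: [-0.7, -0.3, -1.5]
finger_gap: 0.0404
```

```bash
python3 - <<'E'
from h import *
s=state();print(s['eef_pos'],s['orientation'])
cv2.imwrite("pics/w17.png",grab_frame("wrist")[:,:,::-1])
im=grab_frame("scene")[100:250,180:330,::-1]
cv2.imwrite("pics/w18.png",cv2.resize(im,None,fx=4,fy=4,interpolation=cv2.INTER_CUBIC))
E
```

```text
[0.46877123 0.13703993 0.1301881 ] [[ 0.99972121 -0.01826859  0.01495835]
 [-0.01505831 -0.00534682  0.99987232]
 [-0.01818628 -0.99981882 -0.00562043]]
```

View pics/w17.png

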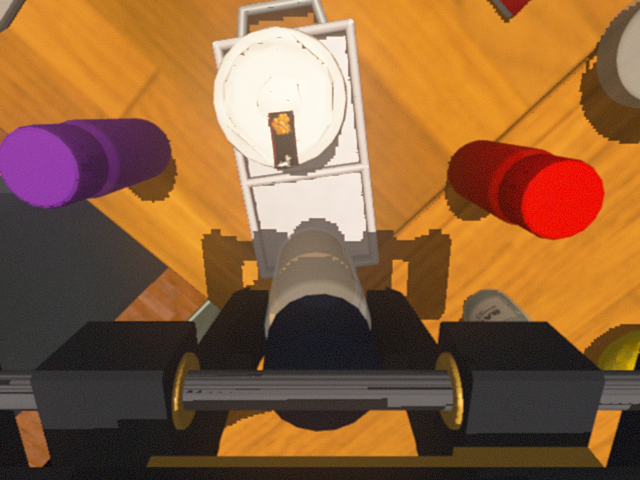

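View pics/w18.png

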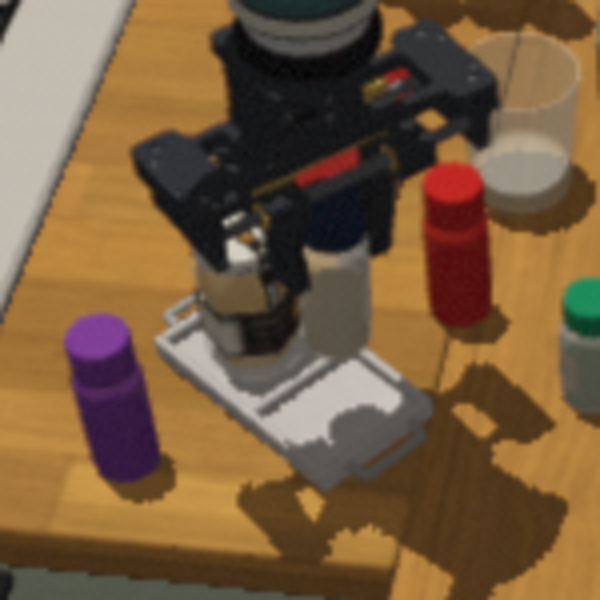

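Request:
servo_tool --increments '[[[-0.005,0,0.004,0],[0,0.025,0,0],[0,0.03,0,0],[0,0.015,0,0],[0,0,0,0],[0,0,0,0]]]'

```text
time: 62.42
eef_pos: [0.4675, 0.1424, 0.0821]
orientation: [[1.0, -0.008, 0.014], [-0.014, -0.002, 1.0], [-0.008, -1.0, -0.003]]
wrist_force: [-0.6, 0.2, -0.0]
finger_gap: 0.0406
```

Request:
servo_tool --increments '[[[-0.004,0.01,-0.002,0],[0,0.008,0,0],[0,0.003,0,0],[0,0,0,0]]]'

```text
time: 62.92
eef_pos: [0.4652, 0.1409, 0.0667]
orientation: [[1.0, -0.006, 0.014], [-0.014, -0.002, 1.0], [-0.006, -1.0, -0.002]]
wrist_force: [0.8, -0.3, -0.6]
finger_gap: 0.0404
```

Request:
servo_tool --increments '[[[0,0.003,0,0],[0,0.002,0,0],[0,0,0,0]]]'

```text
time: 63.3
eef_pos: [0.4661, 0.1415, 0.0649]
orientation: [[1.0, -0.005, 0.014], [-0.014, -0.001, 1.0], [-0.005, -1.0, -0.001]]
wrist_force: [-0.9, -0.5, -1.0]
finger_gap: 0.0404
```

Request:
servo_tool --increments '[[[0,0.003,0,0],[0,0,0,0]]]'

```text
time: 63.55
eef_pos: [0.4669, 0.142, 0.0648]
orientation: [[1.0, -0.004, 0.014], [-0.014, -0.0, 1.0], [-0.004, -1.0, -0.0]]
wrist_force: [-0.1, -0.2, -0.8]
finger_gap: 0.0405
```

Request:
servo_tool --increments '[[[0,0,0,0],[0,0,0,0],[0,0,0,0],[0,-0.02,0,0],[0,-0.04,0,0],[0,-0.06,0,0],[0,-0.06,0,0],[0,-0.03,0,0],[0,0,0,0],[0.05,0,-0.06,0],[0.05,0,-0.06,0],[0.03,0,-0.03,0],[0,0,0,0]]]' --jaw 0.7

```text
time: 65.18
eef_pos: [0.5642, 0.0262, 0.2277]
orientation: [[1.0, -0.005, 0.011], [-0.011, 0.001, 1.0], [-0.005, -1.0, 0.001]]
wrist_force: [-0.1, -0.7, -0.3]
finger_gap: 0.0615
```

```bash
python3 - <<'E'
from h import *
s=state();print(s['eef_pos'],s['wrist_force'],s['time'])
im=grab_frame("scene")[100:380,180:480,::-1]
cv2.imwrite("pics/f1.png",cv2.resize(im,None,fx=2.1,fy=2.1,interpolation=cv2.INTER_CUBIC))
im=grab_frame("top")[150:370,120:520,::-1]
cv2.imwrite("pics/f2.png",cv2.resize(im,None,fx=2,fy=2,interpolation=cv2.INTER_CUBIC))
E
```

```text
[0.56417636 0.02617976 0.22774885] [-0.14848939 -0.68160229 -0.30945387] 65.175
```

View pics/f1.png

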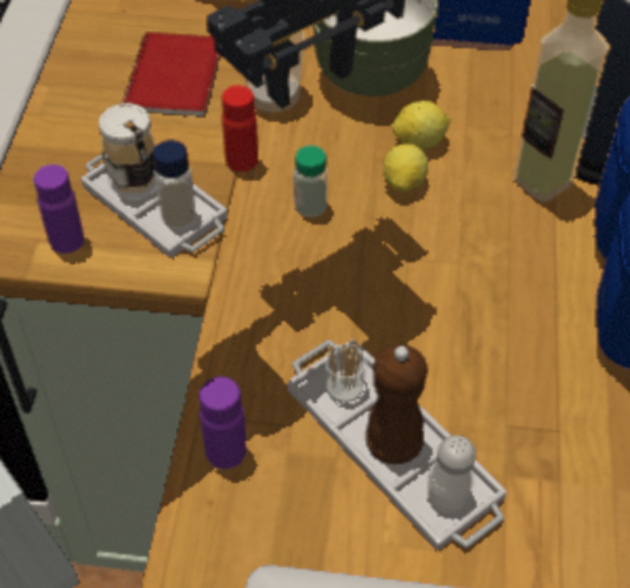

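View pics/f2.png

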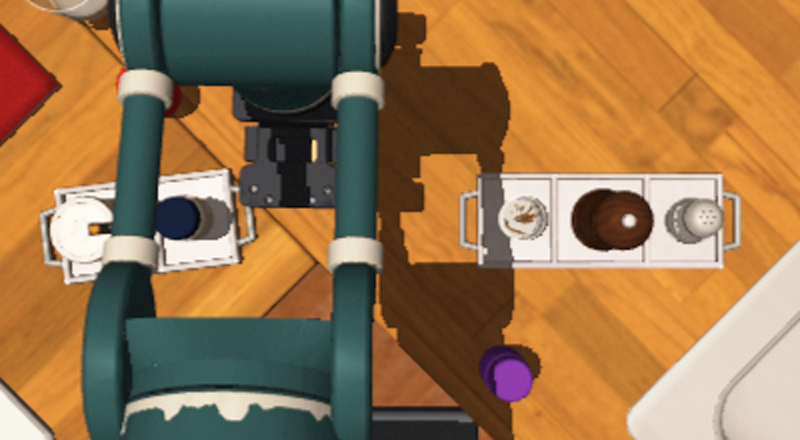

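```bash
python3 - <<'E'
from station import *
print(close_job())
E
```

```text
the job is handed in; nothing more can be done
None
```

I set out both trays and handed the job in at about 65 s of the 112 s allowed.

**Placing:** I worked in the order asked.
- **Dinner tray (long):** pepper mill in the middle, salt shaker in the end at y = -77 mm, toothpick pot in the end at y = +77 mm.
- **Breakfast tray (short):** jam jar in the wider compartment, tall blue-capped spice jar in the narrower one.

**Last checks:** The final scene and top pictures showed all five things upright inside their compartments. The arm hid part of the breakfast tray in the top picture, so there the scene picture was the main check. The green-capped spice jar and the purple and red look-alikes stood where they were, and the gripper was open in free air. At release, each thing was within about 1 mm of the height expected when standing on the tray floor.

**What did not go to plan:**
- **First mill grip:** the gripper crept up and closed too near the top of the mill's head, so I opened it and gripped lower before lifting.
- **Gripper tilt:** the gripper's tilt drifted during the moves, up to about 8° with nothing held. I brought it back to almost zero before picking up the last jar.
- **Jam jar:** it was set down leaning about 2°, with a brief contact force of about 22 N against the tray floor. It was standing level after release.

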